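# Stand the fallen bookend back up against the books

## Robot

A 6-joint arm with a two-finger parallel gripper is mounted at the origin on the work surface. World frame = base frame: x ahead of the robot, y to its left, z up, the work surface at z = 0. Lengths are in m, angles in degrees, forces in N, time in s.
With the tool pointing down it reaches from about 0.35 to 0.975 m from the base axis. Payload 17.4 kg.
Tool frame: the origin (TCP) lies at the very end of the fingers, on their centre line; the grasp point (between the pads) lies 19 mm behind it; z points along the fingers, y is the line along which they close (so a half turn about z gives the same grasp; the last joint's range is limited). The gripper opens to 85 mm and grips with 20 to 120 N. Pads are 22 mm wide; open, the fingers measure 114 mm over their backs; the gripper's body (76 mm by 85 mm) begins 54 mm behind the grasp point. The pads swing forward as they close: fully open they stand 13 mm farther back than shut.
Start: joints at [-66.681, 6.646, 82.598, -0, 90.757, -2.166], TCP at [0.29, -0.609, 0.231] pointing down, gripper open.
Joint ranges: [-162.19, 162.19], [-47.58, 125.68], [4.15, 143.07], [-65.23, 245.23], [0.69, 171.88], [-170.13, 170.13]. Speed limits (degrees/s): [108.29, 108.29, 127.2, 180, 180, 180].

## Interface

Orientations are given as [roll, pitch, yaw] about the fixed x, y, z axes, in that order (R = Rz(yaw) Ry(pitch) Rx(roll)).
In Python, from cell import robot gives the robot as it stands.
- The arm moves only by the tool move_arm, never from a script. Its arguments are lists of equal length, an entry for each row: "rot": the turn, a rotation vector about the tool's x, y, z in rad, a list of three; "linear": the shift along the tool's x, y, z in m, a list of three; "claw": the opening, from 0 (shut) to 1 (fully open). A call has 1 to 5 rows; each row is the pose to reach, as a shift and turn from the pose commanded when the call began, along the tool's axes at that moment; what a row does not reach only later rows make up. A row lasts 1/10 s, in which the tool goes at most 50 mm and 8.59 degrees, less where a joint would pass 70% of its speed; a pose out of reach is approached as far as the arm can. A call with a gripper value outside its range is refused whole. The fingers move at their own pace and stop on an object; the grip force is fixed at half the most. Time passes only in rows, so rows that repeat a pose let the fingers close. It gives the time, the measured TCP pose, the force, the opening and the grip force at its end, in the units of the state.
- robot.get_obs(): the state, without advancing time (a new reading comes with each control period).
- robot.camera(name): name is "side" or "top" or "wrist"; returns the picture (480x640x3 uint8, red, green, blue); there is no depth.
- robot.camera_info(name): a dict with "fx", "fy", "cx", "cy" (pixels), "pose" (4x4, takes a point from camera to world coordinates). Camera axes: x right, y down, z forward; pixel columns grow to the right and rows downward; lengths in m; the calibration is good to about 2 mm. A picture is of the moment at which its call begins: read the wrist's pose just before it. camera_info takes no time and is no camera call; for the wrist camera it gives the pose at the moment of the call.
- robot.hand_in(): hands the job in; it is judged then, once.
Trained networks look in the newest picture that a camera, given by its name, has taken for a name from the list of things; names that differ only in an ending like _2 or _b are one class to them, and where a whole thing is asked for, a point or a joint stands for the part that bears it (a point fixed in the world has none). Each returns a list of dicts, best first, with "confidence" (0 to 1); they miss things now and then, are a little off and sometimes report something else, mostly with a low value. They report only what shows in the picture. A call takes as long as a camera call. They do not tell look-alikes from the thing itself.
- robot.cut_out(camera, target): "mask" (480x640 bool, what is visible of it).
- robot.pinpoint(camera, target): "position" ([x, y, z] in m, in world coordinates, good to about 4 mm: a listed point, or the origin of a listed thing).
The state is a dict: "t": time; "q": joint angles; "qd": joint speeds; "effort": joint torques, N m; "eef_pos": TCP position; "orientation": TCP orientation; "contact_force": force on the tool from outside, world axes, zero at the start; "ft_torque": the same for the moment, N m; "grip_width": finger opening in m; "gripper_force": force on a finger pad.
Only numpy, scipy, OpenCV 4.12 (cv2) and the standard library are available. Lean on these libraries where they do the work, as an engineer would, in place of code of your own. Each camera call takes 0.05 s, during which the arm holds its last target. There are 200 camera calls.

## Task

The bookend of the row of books has fallen over on the desk in front of the rack. Stand it upright on the rack's board at the open end of the row (the end not against an end panel), flat face to the books and foot with the ball pointing away from them; set it down, do not drop it. Push it up snug and square against the last book, its face not sticking out past the book's front or back edge, and leave the books, clock, mug and pencil cup in their places.

Things in the scene. Friction and masses are not known exactly. Their poses are not given: they have to be found in the camera images.
- bookend: Fallen L-shaped bookend, 150 mm high, 0.64 to 0.86 kg. Frame, standing: z up, flat face in the plane x=0 looking to +x, y across its 80 mm width; origin mid lower edge of that face. Marble slab x -16..0, z 12..150 mm; black aluminium foot plate x -83..0, z 0..12 mm. At the start it lies on its side, y up, z (foot to top) to the robot's right, up to 35 degrees towards it.
- bookend_face (a point): Point on the bookend's flat face, mid width, 60 mm above its underside (x=0, y=0, z=60 mm in its frame). At the start this face looks away from the robot and the bookend's origin is 40 mm above the desk.
- bookend_ball (a point): Centre of the brass ball (44 mm across) fixed on the bookend's foot against the slab: x=-38, y=0, z=34 mm in the bookend's frame. It marks the side that faces away from the books.
- row: Six hardbacks packed tight, moving as one, 2.2 kg, loose on the rack's board, at its left (+y) or right (-y) end. Origin: centre of underside; x = depth, spines to -x; y = along the row, 150 mm (ends at -75 and +75 mm); z up. The book at each end is 130 mm deep (x -65..65) and 168 mm high, the rest lower. One end stands 1 to 5 mm from a rack end panel, the other end is open.
- rack: Fixed dark wood desktop book rack, turned up to 7 degrees. Origin: centre of underside, on the desk; x = depth (180 mm, open front at -90), y = along it, z up. Base board 12 mm thick: its top is where books stand. End panels: inner faces at y -255 and +255 mm, tops 152 mm above the desk. Back rail x 78..90 mm, top 42 mm above the desk.
- clock: Small wooden desk clock, 45 mm deep, 70 mm wide, 80 mm high, on the rack's board near the end panel away from the row, its centre about 78 mm from that panel. Origin: centre of underside. Leave alone.
- mug: Blue ceramic mug on the desk, 80 mm across, 90 mm high, handle at its +y. Origin: centre of underside. Leave alone.
- pencil_cup: Green pencil cup on the desk, 72 mm across, 95 mm high, pencils up to 165 mm. Origin: centre of underside. Leave alone.
There are look-alikes about, which are no part of the job. What is shaped like the bookend but brown is not meant.

How it is judged (in metres and radians):
At the end, for the whole second after the job is handed in: Bookend upright within 3 degrees on the rack's board at the row's open end, flat face to the books, foot away; face within 3.5 mm of the end book, square within 5 degrees, its middle within 28 mm of the middle of the books' depth; books upright; bookend released and at rest (angle between each of bookend, row's own z axis and vertical below 0.06 rad and ((y of row in the frame of rack above 0 m and y of bookend_face in the frame of row between -0.0785 and -0.072 m and y of bookend_ball in the frame of row below -0.1 m) or (y of row in the frame of rack below 0 m and y of bookend_face in the frame of row between 0.072 and 0.0785 m and y of bookend_ball in the frame of row above 0.1 m)) and x of bookend_face in the frame of row between -0.028 and 0.028 m and angle between the x axis of bookend and the y axis of row, either way round below 0.09 rad and z of bookend in the frame of row between -0.004 and 0.004 m and linear speed of bookend below 0.02 m/s and contact force between the fingers and bookend below 0.1 N); the robot touches nothing.
It fails at once if the row of books is tipped or shoved more than 15 mm from its place (distance of row from where it was at the start of the episode above 0.015 m or angle between row's own z axis and vertical above 0.12 rad).
It fails at once if the bookend is dropped, flung or left to fall over: faster than 0.6 m/s with no finger on it (a fall of about 20 mm) (contact force between the fingers and bookend below 0.1 N and linear speed of bookend above 0.6 m/s).
It fails at once if the clock is knocked over or pushed more than 20 mm from its place (distance of clock from where it was at the start of the episode above 0.02 m or angle between clock's own z axis and vertical above 0.25 rad).
It fails at once if the mug is knocked over or pushed more than 20 mm from its place (distance of mug from where it was at the start of the episode above 0.02 m or angle between mug's own z axis and vertical above 0.25 rad).
It fails at once if the pencil cup is knocked over or pushed more than 20 mm from its place (distance of pencil_cup from where it was at the start of the episode above 0.02 m or angle between pencil_cup's own z axis and vertical above 0.25 rad).
It also fails if it takes over 72 s, if anything falls off the work surface, if the arm or the gripper's body presses on something with over 40 N, if the wrist force passes 120 N, or if a joint passes its speed limit or range.

## Working session

There is one attempt and no reset: what is moved stays moved. The work goes in short steps, Python scripts to look and compute and a tool call to move; the robot and the scene stay as the last step left them, time stands still between calls to the robot, and variables do not carry over. Pictures are saved under pics/ and viewed, at most 10 in all, crops included, and the job is handed in when it is done.

Besides the shell and the picture viewer there is one more tool, called after "Call:" as name(argument=value, ...), one argument or row to a line, values as JSON. move_arm: Moves the arm, as the interface text tells. Its arguments: {"type":"object","properties":{"rot":{"type":"array","items":{"type":"array","items":{"type":"number"}}},"linear":{"type":"array","items":{"type":"array","items":{"type":"number"}}},"claw":{"type":"array","items":{"type":"number"}}},"required":["rot","linear","claw"]}

```bash
mkdir -p pics; ls; python3 - <<'E'
from cell import robot
import cv2,numpy as np
o=robot.get_obs();print({k:np.round(v,3).tolist() for k,v in o.items()})
ims=[]
for c in("side","top"):
    im=robot.camera(c)[:,:,::-1].copy();cv2.imwrite(f"pics/{c}0.png",im)
    i=robot.camera_info(c);print(c,i["fx"],i["cx"],i["cy"],np.round(i["pose"],3).tolist())
    for n in("bookend","bookend_face","bookend_ball","row","rack","clock","mug","pencil_cup"):
        for d in robot.pinpoint(c,n)[:3]:print(c,n,np.round(d["position"],3),round(d["confidence"],2))
E
```

```text
pics
{'t': 0.0, 'q': [-66.679, 6.674, 82.638, 0.003, 90.755, -2.166], 'qd': [-0.041, -0.117, 0.046, 0.019, -0.043, -0.088], 'effort': [-0.004, -73.201, -63.25, -0.0, 0.006, 0.0], 'eef_pos': [0.29, -0.609, 0.231], 'orientation': [-179.933, -0.005, 25.487], 'contact_force': [-0.773, -0.011, 1.045], 'ft_torque': [-0.018, -0.04, 0.057], 'gripper_force': 0.0, 'grip_width': 0.085}
side 498.8110936535612 322.2761655111063 246.36349996283502 [[-0.809, -0.334, 0.483, -0.058], [-0.588, 0.47, -0.659, 0.709], [-0.007, -0.817, -0.576, 0.707], [0.0, 0.0, 0.0, 1.0]]
side bookend [ 0.5   -0.032  0.039] 0.78
side bookend_face [ 0.181 -0.338  0.04 ] 0.72
side bookend_face [ 0.499 -0.028  0.04 ] 0.62
side bookend_face [ 0.482 -0.094  0.041] 0.59
side bookend_ball [ 0.222 -0.314  0.04 ] 0.81
side bookend_ball [ 0.695 -0.168  0.01 ] 0.71
side bookend_ball [ 0.451 -0.05   0.041] 0.7
side row [ 0.697 -0.172  0.012] 0.79
side rack [0.69  0.01  0.002] 0.75
side clock [0.676 0.188 0.013] 0.71
side mug [ 0.367  0.3   -0.002] 0.68
side mug [ 0.404 -0.362  0.   ] 0.53
side pencil_cup [ 0.405 -0.359 -0.002] 0.79
side pencil_cup [ 0.483 -0.095  0.042] 0.48
top 462.34138835070263 320.5821792014248 242.96292161728138 [[0.007, -0.999, 0.045, 0.402], [-1.0, -0.006, 0.027, -0.012], [-0.026, -0.045, -0.999, 1.139], [0.0, 0.0, 0.0, 1.0]]
top bookend [ 0.498 -0.036  0.04 ] 0.68
top bookend [ 0.233 -0.362  0.034] 0.64
top bookend_face [ 0.476 -0.093  0.041] 0.86
top bookend_face [ 0.454 -0.052  0.042] 0.3
top bookend_face [ 0.498 -0.033  0.038] 0.21
top bookend_ball [ 0.454 -0.054  0.04 ] 0.79
top bookend_ball [ 0.221 -0.314  0.042] 0.73
top row [ 0.703 -0.17   0.014] 0.83
top rack [ 0.692  0.011 -0.001] 0.78
top clock [0.679 0.186 0.015] 0.64
top mug [ 0.369  0.304 -0.006] 0.68
top pencil_cup [ 0.406 -0.361  0.004] 0.76
```

View pics/top0.png

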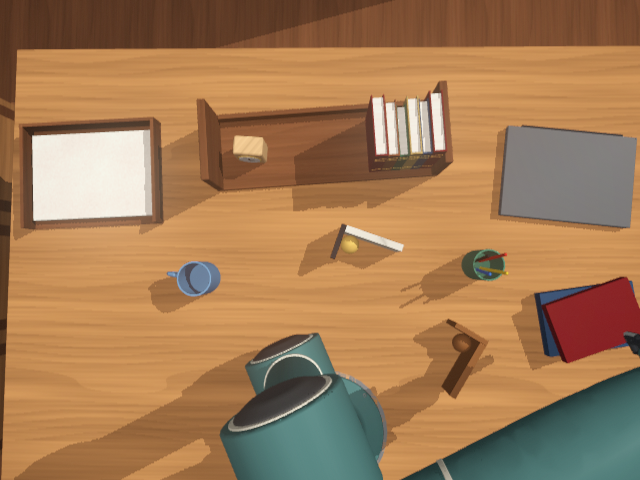

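View pics/side0.png

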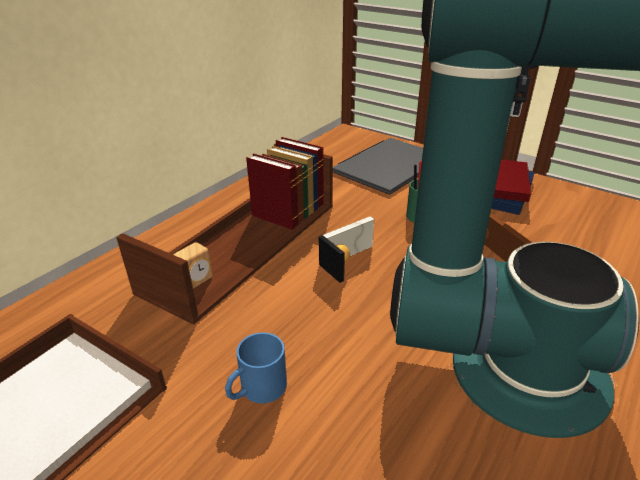

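Top view: the wanted bookend (white marble, black foot, brass ball) lies at about (365,240). The brown look-alike is at (465,355), and the network also reports it near world (0.22,-0.33). The row stands at the right (-y) end with its open end at about (372,130), the clock is at (250,150), the mug at (198,278) and the cup at (485,265). I choose the white one.

```bash
cat > h.py <<'E'
from cell import robot
import numpy as np,cv2,json
from scipy.spatial.transform import Rotation as Ro
def pose():
    o=robot.get_obs();return np.array(o["eef_pos"]),Ro.from_euler("xyz",o["orientation"],degrees=True),o
def log():
    p,R,o=pose();open("log.jsonl","a").write(json.dumps([list(map(float,o["q"])),p.tolist(),R.as_matrix().tolist()])+"\n")
def rel(p,R):
    """shift and turn in tool axes to target"""
    p0,R0,_=pose();log()
    d=R0.inv();v=(d*R).as_rotvec()
    print("lin",np.round(d.apply(np.array(p)-p0),4).tolist(),"rot",np.round(v,3).tolist(),"deg",round(np.degrees(np.linalg.norm(v)),1))
def cols(x,y,z):return Ro.from_matrix(np.array([x,y,z]).T)
def proj(c,P):
    i=robot.camera_info(c);T=np.linalg.inv(i["pose"]);q=T[:3,:3]@np.array(P)+T[:3,3]
    return np.array([i["fx"]*q[0]/q[2]+i["cx"],i["fy"]*q[1]/q[2]+i["cy"]])
def onplane(c,uv,z):
    i=robot.camera_info(c);T=np.array(i["pose"]);d=T[:3,:3]@np.array([(uv[0]-i["cx"])/i["fx"],(uv[1]-i["cy"])/i["fy"],1])
    return T[:3,3]+d*(z-T[2,3])/d[2]
E
python3 - <<'E'
from h import *
rel([.43,-.13,.32],Ro.from_euler("xyz",[180,0,71],degrees=True))
im=cv2.imread("pics/top0.png")[205:275,310:430];cv2.imwrite("pics/crop.png",cv2.resize(im,None,fx=6,fy=6))
E
```

```text
lin [0.3322, -0.3726, -0.0887] rot [-0.0, 0.0, -0.794] deg 45.5
```

View pics/crop.png

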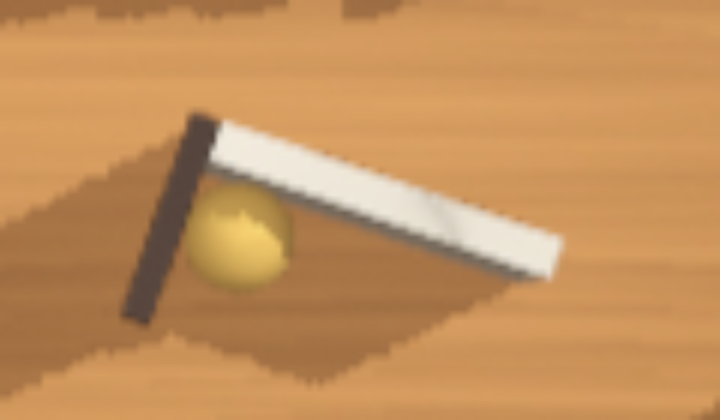

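The crop confirms it: white slab, black foot at the left, brass ball. The top edge of the face runs from crop (195,112) to (563,238), i.e. full-image (342.5,223.7) to (403.8,244.7). I'll raise the arm first, then go to the view pose.

Call:
move_arm(
  rot=[
    [0,0,0],
    [0,0,0],
    [0,0,-0.15],
    [0,0,-0.3],
    [0,0,-0.45],
  ],
  linear=[
    [0,0,-0.05],
    [0,0,-0.09],
    [0.035,-0.035,-0.09],
    [0.07,-0.07,-0.09],
    [0.105,-0.105,-0.09],
  ],
  claw=[1,1,1,1,1],
)

```text
t: 1.4
eef_pos: [0.3402, -0.4679, 0.3213]
orientation: [180.0, -0.0, 51.6]
contact_force: [1.5, 0.1, 0.0]
grip_width: 0.085
gripper_force: 0.0
```

```bash
python3 - <<'E'
from h import *
rel([.43,-.13,.32],Ro.from_euler("xyz",[180,0,71],degrees=True))
E
```

```text
lin [0.3205, -0.1397, 0.0013] rot [0.0, 0.0, -0.339] deg 19.4
```

Call:
move_arm(
  rot=[
    [0,0,-0.12],
    [0,0,-0.24],
    [0,0,-0.34],
    [0,0,-0.34],
    [0,0,-0.34],
  ],
  linear=[
    [0.32,-0.14,0],
    [0.32,-0.14,0],
    [0.32,-0.14,0],
    [0.32,-0.14,0],
    [0.32,-0.14,0],
  ],
  claw=[1,1,1,1,1],
)

```text
t: 1.9
eef_pos: [0.4051, -0.2261, 0.3216]
orientation: [180.0, 0.0, 70.7]
contact_force: [0.9, -1.0, 0.5]
grip_width: 0.0851
gripper_force: 0.0
```

Call:
move_arm(
  rot=[
    [0,0,0],
    [0,0,0],
    [0,0,0],
  ],
  linear=[
    [0.04,-0.018,0],
    [0.08,-0.035,0],
    [0.08,-0.035,0],
  ],
  claw=[1,1,1],
)

```text
t: 2.2
eef_pos: [0.3982, -0.1373, 0.3222]
orientation: [179.9, -0.0, 71.0]
contact_force: [-0.2, -0.4, -0.8]
grip_width: 0.0852
gripper_force: 0.0
```

```bash
python3 - <<'E'
from h import *
p,R,o=pose();print(p,o["orientation"],np.round(o["q"],1));log()
i=robot.camera_info("wrist");print(np.round(i["pose"],3).tolist(),i["fx"])
im=robot.camera("wrist")[:,:,::-1];cv2.imwrite("pics/w1.png",im)
for n in("bookend","bookend_face","bookend_ball","row"):
    for d in robot.pinpoint("wrist",n)[:3]:print(n,np.round(d["position"],4),round(d["confidence"],2))
robot.camera("top")
for n in("bookend","bookend_face","bookend_ball","row"):
    for d in robot.pinpoint("top",n)[:3]:print("top",n,np.round(d["position"],4),round(d["confidence"],2))
for uv in((342.5,223.7),(403.8,244.7)):print(onplane("top",uv,.08))
E
```

```text
[ 0.39823469 -0.13728142  0.32217341] [ 1.79892907e+02 -3.97139502e-02  7.09926481e+01] [-22.5 -26.2 103.    0.  103.   -3.5]
[[0.946, -0.311, -0.09, 0.42], [-0.324, -0.907, -0.27, -0.068], [0.002, 0.285, -0.959, 0.465], [0.0, 0.0, 0.0, 1.0]] 348.3643714701072
bookend [ 0.5011 -0.0323  0.0369] 0.83
bookend [ 0.2302 -0.3682  0.0444] 0.75
bookend_face [ 0.1812 -0.3366  0.0385] 0.95
bookend_face [ 0.4797 -0.0933  0.0409] 0.74
bookend_ball [ 0.4486 -0.0531  0.0394] 0.81
bookend_ball [ 0.2268 -0.3147  0.0405] 0.69
top bookend [ 0.4958 -0.0338  0.0411] 0.61
top bookend_face [ 0.4761 -0.0916  0.0391] 0.82
top bookend_ball [ 0.4534 -0.0503  0.0397] 0.68
top row [ 0.7027 -0.17    0.0138] 0.95
[ 0.4949144 -0.0341146  0.08     ]
[ 0.44751898 -0.17414482  0.08      ]
```

View pics/w1.png

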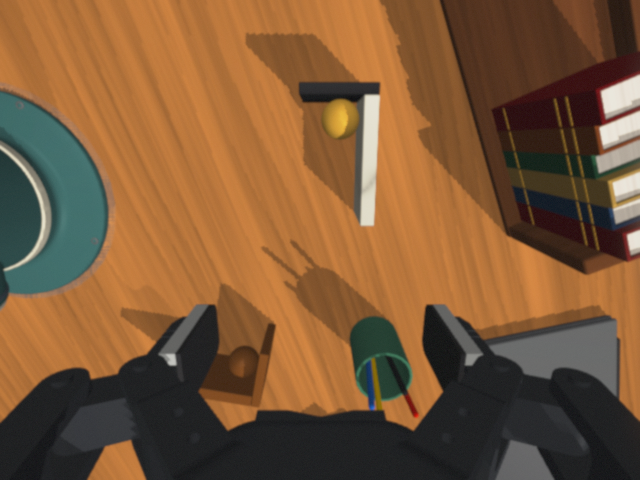

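The wrist picture shows the bookend with its foot along row ~90 (x 300–380) and the slab down to (368,225), face edge on the right from about (379,84) to (374,225). The cup's pencils lean away, to about (375,400). I'll compare the wrist and top estimates and fit the kinematics to check the goal pose.

```bash
cat > kin.py <<'E'
from h import *
from scipy.optimize import least_squares
# spherical-wrist model: q2 from vertical, forearm at q2+q3, j4 roll about forearm, j5 bend, j6
def fk(q,L):
    a1,d1,L2,e,L3,d6=L;q=np.radians(q)
    R1=Ro.from_euler("z",q[0]);Rf=R1*Ro.from_euler("y",q[1]+q[2]) # z axis along forearm
    p=R1.apply([a1,0,d1])+(R1*Ro.from_euler("y",q[1])).apply([0,0,L2])+Rf.apply([e,0,L3])
    Rt=Rf*Ro.from_euler("z",S[0]*q[3])*Ro.from_euler("y",q[4])*Ro.from_euler("z",S[1]*q[5]+np.pi/2*S[2])
    return p+Rt.apply([0,0,d6]),Rt
S=[1,1,-1]
def fitL():
    D=[json.loads(l) for l in open("log.jsonl")]
    f=lambda L:np.concatenate([fk(q,L)[0]-p for q,p,_ in D]+[.01*(L-np.array([0,.35,.45,0,.45,.25]))*.1])
    r=least_squares(f,[0,.35,.45,0,.45,.25]);
    for q,p,R in D: print(np.round((fk(q,r.x)[0]-p)*1e3,1),np.round(np.degrees((Ro.from_matrix(R).inv()*fk(q,r.x)[1]).magnitude()),2))
    return r.x
lo=np.array([-162.19,-47.58,4.15,-65.23,.69,-170.13]);hi=np.array([162.19,125.68,143.07,245.23,171.88,170.13])
def ik(p,R,L,q0):
    f=lambda q:np.r_[(fk(q,L)[0]-p)*10,(R.inv()*fk(q,L)[1]).as_rotvec()]
    r=least_squares(f,np.clip(q0,lo+1,hi-1),bounds=(lo,hi),x_scale=30);return r.x,r.cost
E
python3 - <<'E'
from kin import *
for uv in((379,83.5),(374,225),(357,225)):print(np.round(onplane("wrist",uv,.08),4))
L=fitL();print(np.round(L,3))
E
```

```text
[ 0.4958 -0.0395  0.08  ]
[ 0.4488 -0.1786  0.08  ]
[ 0.4306 -0.1723  0.08  ]
[-23.5 -10.4  -0.6] 180.0
[-20.7 -12.9   1.8] 180.0
[ -6.7 -17.3  -1.2] 180.0
[-0.018  8.755  0.505  0.128  0.632  8.906]
```

```bash
cat > bk.py <<'E'
from h import *
t=np.radians(18.7);zb=np.array([-np.sin(t),-np.cos(t),0]);xb=np.array([np.cos(t),-np.sin(t),0]);yb=np.array([0,0,1.]);O=np.array([.496,-.036,.04])
a=np.radians(30);zt=-np.cos(a)*yb-np.sin(a)*zb
G=O+.08*zb-.008*xb+.004*yb;RG=cols(np.cross(xb,zt),xb,zt)
E
python3 - <<'E'
from bk import *
rel(G-.15*zt,RG)
E
```

```text
lin [-0.0232, 0.0509, 0.1472] rot [0.002, 0.524, -0.011] deg 30.0
```

Call:
move_arm(
  rot=[
    [0,0.13,0],
    [0,0.26,0],
    [0,0.39,-0.01],
    [0,0.52,-0.01],
    [0,0.524,-0.011],
  ],
  linear=[
    [-0.006,0.013,0.035],
    [-0.012,0.026,0.07],
    [-0.018,0.04,0.11],
    [-0.023,0.051,0.147],
    [-0.023,0.051,0.147],
  ],
  claw=[1,1,1,1,1],
)

```text
t: 3.2
eef_pos: [0.4373, -0.1805, 0.1678]
orientation: [-179.6, -30.4, 70.9]
contact_force: [-1.2, -0.1, 0.7]
grip_width: 0.0853
gripper_force: 0.0
```

```bash
sed -i 's/S=\[1,1,-1\]/S=[1,1,1]/; s/a1,d1,L2,e,L3,d6=L/a1,d1,L2,e,L3,d6,w=L/; s/R1.apply(\[a1,0,d1\])/R1.apply([a1,w,d1])/; s/np.array(\[0,.35,.45,0,.45,.25\]))\*.1/np.array([0,.35,.45,0,.45,.25,0]))/; s/f,\[0,.35,.45,0,.45,.25\]/f,[0,.35,.45,0,.45,.25,0]/; s/+\[.01\*/+[.003*/' kin.py
python3 - <<'E'
from bk import *
from kin import *
rel(G,RG)
p,R,o=pose();print(p,np.round(o["q"],1))
L=fitL();print(np.round(L,3))
im=robot.camera("wrist")[:,:,::-1];cv2.imwrite("pics/w2.png",im)
E
```

```text
lin [0.0025, 0.0018, 0.145] rot [-0.004, -0.008, -0.006] deg 0.6
[ 0.43731966 -0.18049023  0.16776489] [-42.2 -12.2 110.5  27.7  94.6 -24.1]
[-0.  0.  0.] 0.0
[-0.  0. -0.] 0.0
[ 0. -0. -0.] 0.0
[ 0. -0. -0.] 0.0
[-0.  0.  0.] 0.0
[0.    0.138 0.46  0.081 0.62  0.29  0.025]
```

View pics/w2.png

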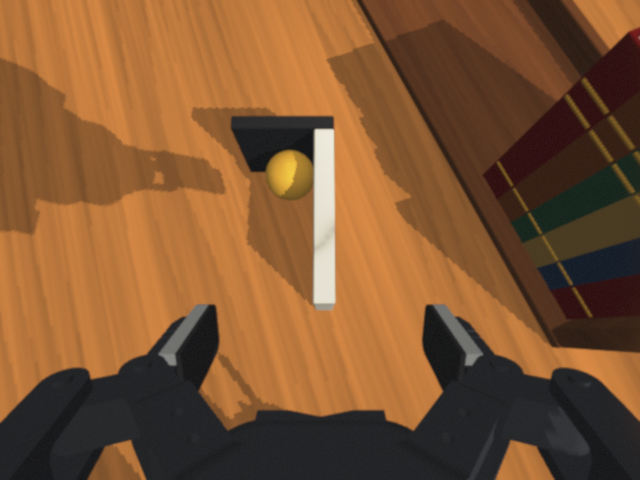

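The slab spans columns 313–335 (centre 324) and the finger midline is at 321, so it is centred, with the ball clear of the finger paths. The kinematic fit is exact, so I'll check that the goal and push poses are reachable before grasping.

```bash
python3 - <<'E'
from bk import *
from kin import *
import io,contextlib
with contextlib.redirect_stdout(io.StringIO()):L=fitL()
np.save("L.npy",L)
q0=pose()[2]["q"]
print("grasp",[np.round(v,2) for v in ik(G,RG,L,q0)])
y=np.radians(4.5);X=np.array([np.cos(y),np.sin(y),0]);Y=np.array([-np.sin(y),np.cos(y),0]);Z=np.array([0,0,1.])
row=np.array([.701,-.171,.012])
Rb=cols(-Y,X,Z)  # bookend goal
Rs=cols(xb,yb,zb)
for gap in(.03,.04):
  for h in(.0,.15):
    o=row+Y*(.075+gap)+Z*h
    p=o+Rb.apply(Rs.inv().apply(G-O));R=Rb*Rs.inv()*RG
    for s in([-5,30,70,0,115,90],[-5,30,70,20,130,60],[-5,30,70,180,40,0]):print(gap,h,np.round(p,3),[np.round(v,2) for v in ik(p,R,L,np.array(s))])
# push pose: tool z = -Y sin45 - Z
for b in(35,45,60):
  zt=-np.sin(np.radians(b))*Y-np.cos(np.radians(b))*Z
  for sg in(1,-1):
    R=cols(np.cross(sg*X,zt),sg*X,zt);p=row+Y*.091+Z*.045
    print(b,sg,[[np.round(v,2) for v in ik(p,R,L,np.array(s))] for s in([-5,30,70,0,100,0],[20,30,70,60,100,100],[20,30,70,60,100,-100])])
E
```

```text
grasp [array([-33.64,  -8.41, 119.33,  29.47,  79.12, -23.21]), np.float64(0.0)]
0.03 0.0 [ 0.696 -0.058  0.092] [array([ -3.86,  50.07,  50.7 , -10.95, 138.45,  77.56]), np.float64(0.0)]
0.03 0.0 [ 0.696 -0.058  0.092] [array([ -3.86,  50.07,  50.7 , -10.95, 138.45,  77.56]), np.float64(0.0)]
0.03 0.0 [ 0.696 -0.058  0.092] [array([ -3.85,  72.87,  36.31, 245.23, 171.88, -21.96]), np.float64(0.48)]
0.03 0.15 [ 0.696 -0.058  0.242] [array([ -3.86,  45.1 ,  44.34, -14.38, 149.51,  73.34]), np.float64(0.0)]
0.03 0.15 [ 0.696 -0.058  0.242] [array([ -3.86,  45.1 ,  44.34, -14.38, 149.51,  73.34]), np.float64(0.0)]
0.03 0.15 [ 0.696 -0.058  0.242] [array([ -3.83,  60.64,  36.85, 245.23, 171.88, -23.72]), np.float64(0.29)]
0.04 0.0 [ 0.695 -0.048  0.092] [array([ -3.26,  49.91,  50.95, -10.16, 138.46,  78.46]), np.float64(0.0)]
0.04 0.0 [ 0.695 -0.048  0.092] [array([ -3.26,  49.91,  50.95, -10.16, 138.46,  78.46]), np.float64(0.0)]
0.04 0.0 [ 0.695 -0.048  0.092] [array([ -3.05,  72.62,  36.92, 245.23, 171.88, -21.85]), np.float64(0.49)]
0.04 0.15 [ 0.695 -0.048  0.242] [array([ -3.26,  
[... 1009 characters left out ...]
15.42,  93.03, -32.85,  73.58, 170.13]), np.float64(0.08)], [array([  3.4 ,  15.42,  93.03, -32.85,  73.58, 170.13]), np.float64(0.08)], [array([   8.24,   18.53,   93.87,  -46.43,   76.89, -161.31]), np.float64(0.0)]]
60 1 [[array([ 12.04,  23.29,  94.15, -59.98,  82.56,  27.46]), np.float64(0.0)], [array([ 12.04,  23.29,  94.15, -59.98,  82.56,  27.46]), np.float64(0.0)], [array([ 12.04,  23.29,  94.15, -59.98,  82.56,  27.46]), np.float64(0.0)]]
60 -1 [[array([  12.04,   23.29,   94.15,  -59.98,   82.56, -152.54]), np.float64(0.0)], [array([  7.17,  18.27,  92.85, -43.99,  77.2 , 170.13]), np.float64(0.15)], [array([  12.04,   23.29,   94.15,  -59.98,   82.56, -152.54]), np.float64(0.0)]]
```

All poses are reachable, so I'll descend and grip.

Call:
move_arm(
  rot=[
    [-0.002,-0.004,-0.003],
    [-0.004,-0.008,-0.006],
    [-0.004,-0.008,-0.006],
    [-0.004,-0.008,-0.006],
    [-0.004,-0.008,-0.006],
  ],
  linear=[
    [0.002,0.002,0.04],
    [0.002,0.002,0.075],
    [0.002,0.002,0.11],
    [0.002,0.002,0.135],
    [0.002,0.002,0.145],
  ],
  claw=[1,1,1,1,1],
)

```text
t: 3.75
eef_pos: [0.4654, -0.1086, 0.05]
orientation: [179.3, -29.5, 72.0]
contact_force: [-0.2, -0.5, 0.5]
grip_width: 0.0854
gripper_force: 0.0
```

Call:
move_arm(
  rot=[
    [0,0,0],
    [0,0,0],
    [0,0,0],
    [0,0,0],
    [0,0,0],
  ],
  linear=[
    [0,0,0],
    [0,0,0],
    [0,0,0],
    [0,0,0],
    [0,0,0],
  ],
  claw=[0.8,0.6,0.4,0.2,0],
)

```text
t: 4.25
eef_pos: [0.4652, -0.1102, 0.0505]
orientation: [179.4, -29.6, 71.8]
contact_force: [-2.5, -1.3, 6.1]
grip_width: 0.0151
gripper_force: 58.1
```

Call:
move_arm(
  rot=[
    [0,0,0],
    [0,0,0],
    [0,0,0],
    [0,0,0],
    [0,0,0],
  ],
  linear=[
    [0,0,0],
    [0,0,0],
    [0,0,0],
    [0,0,0],
    [0,0,0],
  ],
  claw=[0,0,0,0,0],
)

```text
t: 4.75
eef_pos: [0.4652, -0.1102, 0.0505]
orientation: [179.4, -29.6, 71.8]
contact_force: [-2.7, -0.4, 5.5]
grip_width: 0.0157
gripper_force: 58.1
```

```bash
python3 - <<'E'
from bk import *
rel(G,RG)
R=pose()[1].inv();print("up 150 mm in tool:",R.apply([0,0,.15]))
for n in("bookend","bookend_face","bookend_ball"):
  robot.camera("top")
  for d in robot.pinpoint("top",n)[:3]:print(n,np.round(d["position"],4),round(d["confidence"],2))
E
```

```text
lin [-0.003, -0.0027, 0.0057] rot [0.007, 0.008, 0.008] deg 0.7
up 150 mm in tool: [ 0.07399386  0.00146315 -0.13047133]
bookend [ 0.4972 -0.0331  0.0398] 0.97
bookend [ 0.2327 -0.3612  0.0364] 0.64
bookend_face [ 0.1803 -0.3292  0.0408] 0.88
bookend_face [ 0.4785 -0.0895  0.0391] 0.83
bookend_ball [ 0.2222 -0.3134  0.0438] 0.95
bookend_ball [ 0.4553 -0.0518  0.0409] 0.91
```

Gripped at 15.7 mm, which matches the 16 mm slab. I'll lift gently.

Call:
move_arm(
  rot=[
    [0,0,0],
    [0,0,0],
    [0,0,0],
    [0,0,0],
    [0,0,0],
  ],
  linear=[
    [0.005,0,-0.009],
    [0.015,0,-0.026],
    [0.03,0,-0.052],
    [0.05,0,-0.087],
    [0.075,0,-0.13],
  ],
  claw=[0,0,0,0,0],
)

```text
t: 5.55
eef_pos: [0.463, -0.1082, 0.2002]
orientation: [179.6, -29.5, 71.7]
contact_force: [1.1, -0.6, -6.4]
grip_width: 0.0152
gripper_force: 59.1
```

Call:
move_arm(
  rot=[
    [0,0,0],
    [0,0,0],
    [0,0,0],
    [0,0,0],
    [0,0,0],
  ],
  linear=[
    [0.02,0,-0.035],
    [0.035,0,-0.061],
    [0.045,0,-0.078],
    [0.05,0,-0.087],
    [0.05,0,-0.087],
  ],
  claw=[0,0,0,0,0],
)

```text
t: 6.05
eef_pos: [0.4634, -0.1077, 0.3004]
orientation: [179.4, -29.5, 71.8]
contact_force: [0.8, 0.2, -6.7]
grip_width: 0.0151
gripper_force: 59.3
```

```bash
python3 - <<'E'
from bk import *
log();p,R,o=pose();print(o["contact_force"],o["q"])
im=robot.camera("wrist")[:,:,::-1];cv2.imwrite("pics/w3.png",im)
acc={}
for c in("wrist","top","side"):
  robot.camera(c)
  for n in("bookend","bookend_face","bookend_ball"):
    for d in robot.pinpoint(c,n):
      if d["position"][2]>.12:print(c,n,np.round(d["position"],4),round(d["confidence"],2));break
# expected if rigid
g=Ro.from_euler("xyz",[179.4,-29.6,71.8],degrees=True);gp=np.array([.4652,-.1102,.0505])
for v in(O,O+.06*zb,O-.038*xb+.034*zb):print("exp",np.round(p+(R*g.inv()).apply(v-gp),4))
E
```

```text
[ 0.79407975  0.24712628 -6.68391532] [-33.27448387 -18.32948012 102.82378762  29.26333144 101.58452951
 -10.49812032]
wrist bookend [ 0.4957 -0.03    0.2857] 0.57
wrist bookend_ball [ 0.4476 -0.0488  0.2893] 0.61
top bookend [ 0.4948 -0.031   0.2868] 0.9
top bookend_face [ 0.4749 -0.0907  0.2881] 0.67
top bookend_ball [ 0.452  -0.0478  0.287 ] 0.63
side bookend [ 0.4991 -0.0272  0.2878] 0.57
side bookend_face [ 0.4817 -0.0929  0.2892] 0.69
side bookend_ball [ 0.4492 -0.05    0.2909] 0.72
exp [ 0.4942 -0.0335  0.2899]
exp [ 0.475  -0.0903  0.2899]
exp [ 0.4473 -0.0535  0.2899]
```

View pics/w3.png

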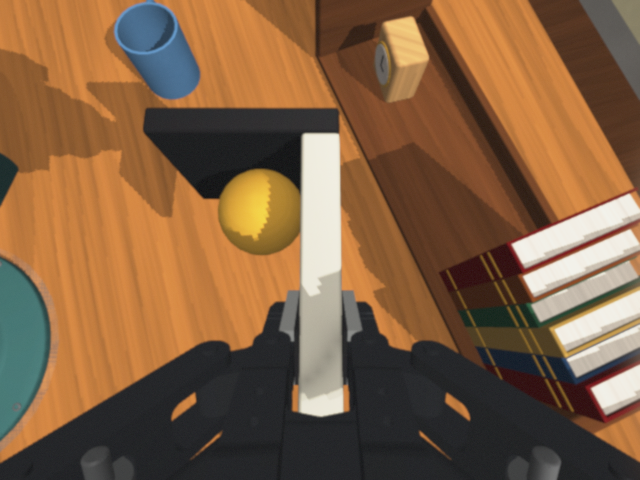

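Held rigidly (poses agree within about 3 mm). In the wrist picture the end book's outer top edge runs from the spine corner (441,272) to about (634,191). I'll use that with the top view for the row end and yaw.

```bash
python3 - <<'E'
from bk import *
print(robot.get_obs()["t"])
for uv in((441,272),(634,191)):print("w",np.round(onplane("wrist",uv,.18),4))
for uv in((367.5,97.5),(373.5,158)):print("t",np.round(onplane("top",uv,.18),4))
P=[]
for c in("top","side"):
  for k in range(2):
    robot.camera(c)
    for n in("row","rack","clock"):
      for d in robot.pinpoint(c,n)[:1]:print(c,n,np.round(d["position"],4),round(d["confidence"],2))
im=robot.camera("top")[:,:,::-1];cv2.imwrite("pics/t2.png",im);c=im[75:200,190:460]
cv2.imwrite("pics/crop2.png",cv2.resize(c,None,fx=2.96,fy=2.96,interpolation=cv2.INTER_CUBIC))
E
```

```text
6.7
w [ 0.5676 -0.1054  0.18  ]
w [ 0.7542 -0.0927  0.18  ]
t [ 0.7524 -0.0832  0.18  ]
t [ 0.6241 -0.0961  0.18  ]
top row [ 0.7032 -0.1687  0.0132] 0.74
top rack [0.6914 0.0087 0.0012] 0.95
top clock [0.673  0.1883 0.0159] 0.89
top row [0.6766 0.1842 0.0156] 0.52
top rack [6.937e-01 1.220e-02 2.000e-04] 0.82
top clock [0.6757 0.1861 0.0135] 0.71
side row [ 0.6968 -0.1693  0.0103] 0.85
side rack [0.6926 0.0093 0.0038] 0.75
side clock [0.6777 0.1878 0.0075] 0.7
side row [ 0.6973 -0.1698  0.01  ] 0.72
side rack [0.692  0.0096 0.003 ] 0.85
side clock [0.6785 0.1873 0.0135] 0.97
```

View pics/crop2.png

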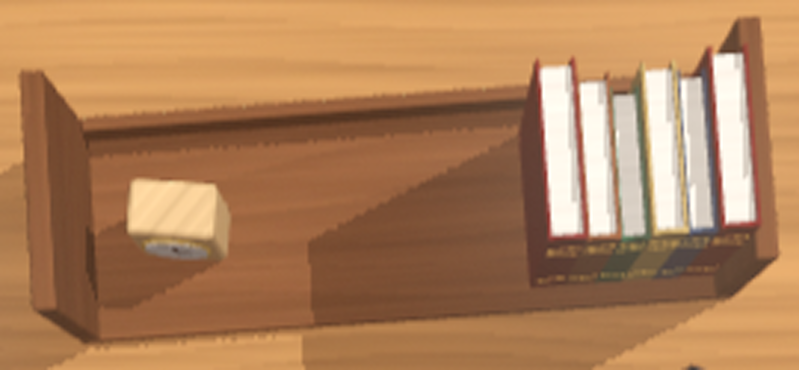

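The end book's outer top edge runs from crop (535,60) to (549,240). Yaw is about 4.5°, the depth comes out at 129 mm as it should, and the row is at about (0.699,-0.170). I'll plan the transfer.

```bash
cat > goal.py <<'E'
from bk import *
from kin import fk,ik,lo,hi
L=np.load("L.npy")
yw=np.radians(4.5);X=np.array([np.cos(yw),np.sin(yw),0]);Y=np.array([-np.sin(yw),np.cos(yw),0]);Z=np.array([0,0,1.])
row=np.array([.699,-.170,.012]);Rb=cols(-Y,X,Z);Rs=cols(xb,yb,zb)
g=Ro.from_euler("xyz",[179.4,-29.6,71.8],degrees=True);gp=np.array([.4652,-.1102,.0505])
bp=Rs.inv().apply(gp-O);bR=Rs.inv()*g   # tool in bookend frame
def tgt(gap,h,x=-.005):
    o=row+Y*(.075+gap)+X*x+Z*h;return o+Rb.apply(bp),Rb*bR
E
python3 - <<'E'
from goal import *
from scipy.spatial.transform import Slerp
p,R,o=pose();q=o["q"];print(o["t"])
for uv in((370.7,95.3),(375.5,156.1)):print(np.round(onplane("top",uv,.18),4))
p1,R1=tgt(.05,.2);print("goal",p1,"bp",bp)
S=Slerp([0,1],Ro.concatenate([R,R1]))
P=lambda s:(1-s)*p+s*p1
for s in np.linspace(0,1,11):
    q,c=ik(P(s),S(s),L,q);print(round(s,1),np.round(q),round(c,4), "foot z",np.round((P(s)+(S(s)*bR.inv()).apply(np.array([[-.083,.04,0],[-.083,-.04,0],[0,-.04,0],[0,.04,0],[0,-.04,.15]])-bp))[:,2],2))
n=4;pp,RR=p,R
for k in range(1,n+1):
    s=k/n;d=RR.inv();print("lin",np.round(d.apply(P(s)-pp),3).tolist(),"rot",np.round((d*S(s)).as_rotvec(),3).tolist());pp,RR=P(s),S(s)
pd,Rd=tgt(.05,.003);print("down",np.round(R1.inv().apply(pd-p1),3),[np.round(v,2) for v in ik(pd,Rd,L,q)])
pr=pd-Rd.apply([0,0,.1]);print("retreat",np.round(pr,3),[np.round(v,2) for v in ik(pr,Rd,L,q)])
E
```

```text
7.55
[ 0.7571 -0.0899  0.18  ]
[ 0.6281 -0.1002  0.18  ]
goal [ 0.69425319 -0.03958581  0.29215788] bp [-0.00538459  0.0105      0.08015788]
0.0 [-33. -18. 103.  29. 102. -10.] 0.0 foot z [0.33 0.25 0.25 0.33 0.25]
0.1 [-27. -15.  99.  22. 101.   1.] 0.0 foot z [0.32 0.24 0.24 0.32 0.26]
0.2 [-21. -11.  94.  14. 102.  12.] 0.0 foot z [0.32 0.24 0.23 0.3  0.27]
0.3 [-16.  -5.  89.   8. 105.  23.] 0.0 foot z [0.31 0.23 0.22 0.29 0.28]
0.4 [-12.   1.  84.   2. 110.  32.] 0.0 foot z [0.29 0.23 0.21 0.27 0.29]
0.5 [ -9.   7.  77.  -2. 116.  40.] 0.0 foot z [0.28 0.23 0.21 0.26 0.31]
0.6 [ -6.  14.  71.  -6. 122.  48.] 0.0 foot z [0.27 0.22 0.2  0.25 0.32]
0.7 [ -5.  22.  64.  -9. 129.  55.] 0.0 foot z [0.25 0.22 0.2  0.24 0.33]
0.8 [ -3.  29.  57. -11. 137.  61.] 0.0 foot z [0.24 0.22 0.2  0.23 0.34]
0.9 [ -3.  37.  49. -13. 145.  67.] 0.0 foot z [0.22 0.21 0.21 0.22 0.35]
1.0 [ -3.  44.  41. -15. 154.  72.] 0.0 foot z [0.21 0.21 0.21 0.21 0.36]
lin [0.029, 0.049, 0.019] rot [0.088, -0.345, 0.307]
lin [0.046, 0.039, 0.002] rot [0.088, -0.345, 0.307]
lin [0.053, 0.022, -0.018] rot [0.088, -0.345, 0.307]
lin [0.047, 0.004, -0.037] rot [0.088, -0.345, 0.307]
down [0.171 0.001 0.097] [array([ -2.64,  49.78,  51.02, -10.01, 138.95,  78.44]), np.float64(0.0)]
retreat [ 0.781 -0.032  0.145] [array([ -2.01,  62.8 ,  25.23, -12.7 , 151.59,  75.12]), np.float64(0.0)]
```

Call:
move_arm(
  rot=[
    [0.018,-0.069,0.061],
    [0.035,-0.138,0.123],
    [0.053,-0.207,0.184],
    [0.07,-0.276,0.246],
    [0.088,-0.345,0.307],
  ],
  linear=[
    [0.006,0.01,0.004],
    [0.012,0.02,0.008],
    [0.018,0.03,0.012],
    [0.023,0.04,0.016],
    [0.029,0.049,0.019],
  ],
  claw=[0,0,0,0,0],
)

```text
t: 8.05
eef_pos: [0.5214, -0.0899, 0.2985]
orientation: [-169.9, -8.1, 55.0]
contact_force: [-0.2, 0.3, -6.7]
grip_width: 0.0153
gripper_force: 59.3
```

Call:
move_arm(
  rot=[
    [0.018,-0.069,0.061],
    [0.035,-0.138,0.123],
    [0.053,-0.207,0.184],
    [0.07,-0.276,0.246],
    [0.088,-0.345,0.307],
  ],
  linear=[
    [0.009,0.008,0],
    [0.018,0.016,0.001],
    [0.028,0.023,0.001],
    [0.037,0.031,0.002],
    [0.046,0.039,0.002],
  ],
  claw=[0,0,0,0,0],
)

```text
t: 8.55
eef_pos: [0.5795, -0.073, 0.2963]
orientation: [-165.6, 15.0, 42.1]
contact_force: [-0.8, -1.2, -6.5]
grip_width: 0.0151
gripper_force: 59.3
```

Call:
move_arm(
  rot=[
    [0.018,-0.069,0.061],
    [0.035,-0.138,0.123],
    [0.053,-0.207,0.184],
    [0.07,-0.276,0.246],
    [0.088,-0.345,0.307],
  ],
  linear=[
    [0.011,0.004,-0.004],
    [0.021,0.009,-0.007],
    [0.032,0.013,-0.011],
    [0.042,0.018,-0.014],
    [0.053,0.022,-0.018],
  ],
  claw=[0,0,0,0,0],
)

```text
t: 9.05
eef_pos: [0.6372, -0.0558, 0.2938]
orientation: [-166.8, 38.5, 28.4]
contact_force: [0.2, -0.8, -6.9]
grip_width: 0.0151
gripper_force: 59.5
```

Call:
move_arm(
  rot=[
    [0.018,-0.069,0.061],
    [0.035,-0.138,0.123],
    [0.053,-0.207,0.184],
    [0.07,-0.276,0.246],
    [0.088,-0.345,0.307],
  ],
  linear=[
    [0.009,0.001,-0.007],
    [0.019,0.002,-0.015],
    [0.028,0.002,-0.022],
    [0.038,0.003,-0.03],
    [0.047,0.004,-0.037],
  ],
  claw=[0,0,0,0,0],
)

```text
t: 9.55
eef_pos: [0.6947, -0.0387, 0.2918]
orientation: [-179.8, 60.6, 5.1]
contact_force: [0.7, 0.5, -5.6]
grip_width: 0.015
gripper_force: 59.7
```

```bash
sed -i 's/^bp=.*/&\nbp[0]=-.008/' goal.py; sed -i 's/bp=Rs.inv().apply(gp-O);bR=/bp=Rs.inv().apply(gp-O);bR=/' goal.py; grep -n "bp" goal.py; python3 - <<'E'
from goal import *
p,R,o=pose();print(o["t"],o["contact_force"],o["grip_width"]);log()
Rt=Rs.inv()*g; bp[0]=-.008
Rn=R*Rt.inv();on=p-Rn.apply(bp)
for v in((0,0,0),(0,0,.06),(-.038,0,.034)):print("exp",np.round(on+Rn.apply(v),4))
for c in("top","side"):
  robot.camera(c)
  for n in("bookend","bookend_face","bookend_ball"):
    for d in robot.pinpoint(c,n):
      if d["position"][2]>.12:print(c,n,np.round(d["position"],4),round(d["confidence"],2));break
im=robot.camera("side")[:,:,::-1];cv2.imwrite("pics/s3.png",im);im[:]
rel(*tgt(.05,.02))
E
```

```text
7:bp=Rs.inv().apply(gp-O);bR=Rs.inv()*g   # tool in bookend frame
8:bp[0]=-.008
10:    o=row+Y*(.075+gap)+X*x+Z*h;return o+Rb.apply(bp),Rb*bR
9.55 [ 0.72987189  0.45516546 -5.60730862] 0.015046659717553123
exp [ 0.6846 -0.0477  0.2117]
exp [ 0.6848 -0.0475  0.2717]
exp [ 0.6818 -0.0097  0.2456]
side bookend [ 0.6832 -0.0438  0.2076] 0.76
side bookend_face [ 0.6882 -0.0512  0.2703] 0.92
side bookend_ball [ 0.6821 -0.0056  0.245 ] 0.75
lin [0.1584, -0.0016, 0.0892] rot [-0.0, -0.001, -0.001] deg 0.1
```

View pics/s3.png

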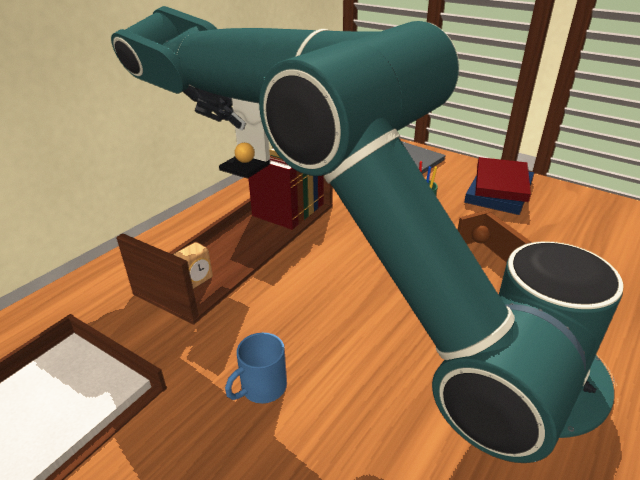

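The side view shows the bookend upright, ball at (244,152) on the +y side, foot clear of the books, in line with the expected pose. I'll descend to 20 mm above the board.

Call:
move_arm(
  rot=[
    [0,0,0],
    [0,0,0],
    [0,0,0],
    [0,0,0],
    [0,0,0],
  ],
  linear=[
    [0.03,0,0.017],
    [0.068,-0.001,0.038],
    [0.106,-0.001,0.06],
    [0.138,-0.001,0.078],
    [0.158,-0.002,0.089],
  ],
  claw=[0,0,0,0,0],
)

```text
t: 10.5
eef_pos: [0.6932, -0.0367, 0.1088]
orientation: [-179.6, 60.6, 5.3]
contact_force: [0.4, 0.2, -6.6]
grip_width: 0.0153
gripper_force: 59.6
```

```bash
python3 - <<'E'
from goal import *
p,R,o=pose();print(o["t"],o["contact_force"],o["grip_width"],np.round(o["q"],1));log()
Rn=R*bR.inv();on=p-Rn.apply(bp);print("exp",np.round(on,4),"face tilt",np.round(Rn.as_matrix()[:,2],4))
for c in("side","top"):
  im=robot.camera(c)[:,:,::-1]
  if c=="side":cv2.imwrite("pics/s4.png",cv2.resize(im[90:290,110:390],None,fx=2.8,fy=2.8))
  for n in("bookend","bookend_face","bookend_ball","row"):
    for d in robot.pinpoint(c,n)[:1]:print(c,n,np.round(d["position"],4),round(d["confidence"],2))
rel(*tgt(.05,0.002))
E
```

```text
10.5 [ 0.37505124  0.18514994 -6.60492196] 0.015262265108369599 [ -2.5  49.1  50.8 -10.  140.   78.5]
exp [ 0.6831 -0.0455  0.0287] face tilt [3.2e-03 4.0e-04 1.0e+00]
side bookend [ 0.6845 -0.0413  0.025 ] 0.93
side bookend_face [ 0.1809 -0.3358  0.0394] 0.82
side bookend_ball [ 0.6778 -0.0071  0.0612] 0.72
side row [ 0.6981 -0.1697  0.0103] 0.74
top bookend [ 0.232  -0.3602  0.0373] 0.98
top bookend_ball [ 0.2228 -0.3155  0.0429] 0.66
top row [ 0.7012 -0.1702  0.0112] 0.93
lin [0.0159, 0.0004, 0.0092] rot [-0.0, -0.0, -0.001] deg 0.1
```

View pics/s4.png

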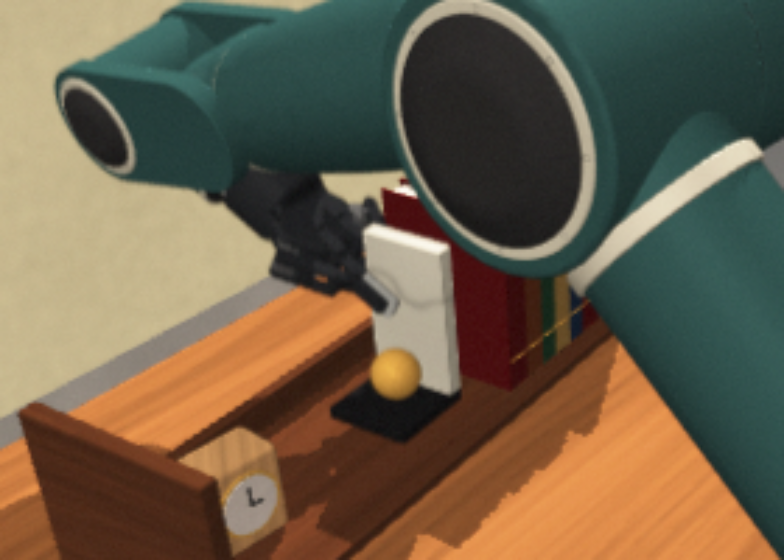

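It hangs just above the board, foot to the clock side. I'll lower it gently, watching the force.

Call:
move_arm(
  rot=[
    [0,0,0],
    [0,0,0],
    [0,0,0],
  ],
  linear=[
    [0.005,0,0.003],
    [0.009,0,0.005],
    [0.009,0,0.005],
  ],
  claw=[0,0,0],
)

```text
t: 11.3
eef_pos: [0.6937, -0.0366, 0.0997]
orientation: [-179.6, 60.6, 5.3]
contact_force: [0.8, 0.6, -6.6]
grip_width: 0.0148
gripper_force: 59.7
```

Call:
move_arm(
  rot=[
    [0,0,0],
    [0,0,0],
  ],
  linear=[
    [0.002,0,0.001],
    [0.002,0,0.001],
  ],
  claw=[0,0],
)

```text
t: 11.5
eef_pos: [0.6941, -0.0366, 0.0983]
orientation: [-179.7, 60.5, 5.3]
contact_force: [0.2, -0.1, -6.8]
grip_width: 0.0154
gripper_force: 59.7
```

Call:
move_arm(
  rot=[
    [0,0,0],
    [0,0,0],
  ],
  linear=[
    [0.002,0,0.001],
    [0.002,0,0.001],
  ],
  claw=[0,0],
)

```text
t: 11.7
eef_pos: [0.6942, -0.0366, 0.0962]
orientation: [-179.7, 60.5, 5.3]
contact_force: [0.6, -0.4, -7.9]
grip_width: 0.0151
gripper_force: 59.7
```

Call:
move_arm(
  rot=[
    [0,0,0],
    [0,0,0],
  ],
  linear=[
    [0.002,0,0.001],
    [0.002,0,0.001],
  ],
  claw=[0,0],
)

```text
t: 11.9
eef_pos: [0.6944, -0.0365, 0.0959]
orientation: [-179.7, 60.5, 5.2]
contact_force: [-2.1, -0.2, 3.3]
grip_width: 0.0153
gripper_force: 60.4
```

Call:
move_arm(
  rot=[
    [0,0,0],
    [0,0,0],
  ],
  linear=[
    [0.001,0,0.0006],
    [0.001,0,0.0006],
  ],
  claw=[0,0],
)

```text
t: 12.1
eef_pos: [0.6944, -0.0365, 0.0958]
orientation: [-179.7, 60.5, 5.2]
contact_force: [-2.4, 0.9, 12.4]
grip_width: 0.0153
gripper_force: 60.9
```

The bookend is in contact with the board (about +12 N). I'll release gently to a part opening.

Call:
move_arm(
  rot=[
    [0,0,0],
    [0,0,0],
    [0,0,0],
    [0,0,0],
    [0,0,0],
  ],
  linear=[
    [0,0,0],
    [0,0,0],
    [0,0,0],
    [0,0,0],
    [0,0,0],
  ],
  claw=[0.2,0.25,0.35,0.45,0.45],
)

```text
t: 12.6
eef_pos: [0.6943, -0.0365, 0.093]
orientation: [-179.7, 60.5, 5.3]
contact_force: [0.0, 0.5, 0.1]
grip_width: 0.0385
gripper_force: 0.0
```

```bash
python3 - <<'E'
from goal import *
p,R,o=pose();print(o["t"],o["contact_force"],o["grip_width"],o["gripper_force"]);log()
for c in("side","top"):
  robot.camera(c)
  for n in("bookend","bookend_face","bookend_ball"):
    for d in robot.pinpoint(c,n)[:2]:print(c,n,np.round(d["position"],4),round(d["confidence"],2))
pr=p-R.apply([0,0,.1]);q,c=ik(pr,R,L,o["q"]);print(np.round(q),c)
up=pr+[0,0,.15];q2,c=ik(up,R,L,q);print(np.round(q2),c,np.round(R.inv().apply([0,0,.15]),3))
E
```

```text
12.6 [0.00143421 0.48817138 0.0913797 ] 0.03847595188712398 0.0
side bookend [ 0.6843 -0.0421  0.0109] 0.94
side bookend [ 0.2324 -0.3634  0.0413] 0.6
side bookend_face [ 0.1816 -0.3342  0.0395] 0.94
side bookend_face [ 0.6863 -0.048   0.0713] 0.87
side bookend_ball [ 0.6807 -0.0049  0.0472] 0.87
side bookend_ball [ 0.2209 -0.3138  0.0437] 0.83
top bookend [ 0.2344 -0.3618  0.0371] 0.91
top bookend_face [ 0.178  -0.3316  0.0388] 0.87
top bookend_ball [ 0.2222 -0.3135  0.043 ] 0.68
[ -2.  63.  25. -12. 152.  76.] 1.6158229325110738e-29
[ -2.  64.   9. -24. 166.  63.] 6.577771488582741e-29 [-0.131 -0.    -0.074]
```

It stands on the board with gap about 50 mm. I'll plan the retreat and the push pose: fingers straddling the ball, tips on the slab, tool tilted 45° from the +y side.

```bash
cat > push.py <<'E'
from goal import *
b=np.radians(45);zp=-np.sin(b)*Y-np.cos(b)*Z;RP=cols(np.cross(X,zp),X,zp)
def pt(y,z,x=-.004,back=0):return row+X*x+Y*y+Z*z-back*zp
E
python3 - <<'E'
from push import *
from scipy.spatial.transform import Slerp
p,R,o=pose()
pa=p-R.apply([0,0,.095])+[0,0,.1];q,c=ik(pa,R,L,o["q"]);print(np.round(q),c)
pe=pt(.16,.032,back=.13);print(pe,RP.inv().apply([0,0,1]))
S=Slerp([0,1],Ro.concatenate([R,RP]));pm=np.array([.70,.06,.36])
P=lambda s:(1-s)**2*pa+2*s*(1-s)*(2*pm-(pa+pe)/2)+s*s*pe
for s in np.linspace(0,1,9):
    q,c=ik(P(s),S(s),L,q);print(s,np.round(P(s),2),np.round(q),round(c,5),"hand dir",np.round(S(s).apply([0,0,-.2])+P(s),2))
n=4;pp,RR=pa,R
for k in range(1,n+1):
    s=k/n;d=RR.inv();print("lin",np.round(d.apply(P(s)-pp),3).tolist(),"rot",np.round((d*S(s)).as_rotvec(),3).tolist());pp,RR=P(s),S(s)
print(R.inv().apply([0,0,.1]))
E
```

```text
[ -2.  61.  19. -17. 159.  71.] 4.671759910643141e-28
[0.67524661 0.08083345 0.13592388] [-0.70710678  0.         -0.70710678]
0.0 [ 0.78 -0.03  0.24] [ -2.  61.  19. -17. 159.  71.] 0.0 hand dir [ 0.95 -0.01  0.34]
0.125 [ 0.75 -0.    0.3 ] [  2.  53.  25. -29. 157.  54.] 0.0 hand dir [0.92 0.04 0.41]
0.25 [0.73 0.02 0.34] [  6.  47.  31. -37. 152.  42.] 0.0 hand dir [0.88 0.1  0.45]
0.375 [0.71 0.04 0.36] [ 10.  41.  38. -41. 146.  34.] 0.0 hand dir [0.85 0.14 0.48]
0.5 [0.7  0.06 0.36] [ 13.  35.  46. -42. 139.  30.] 0.0 hand dir [0.81 0.18 0.48]
0.625 [0.69 0.07 0.34] [ 16.  29.  55. -42. 129.  26.] 0.0 hand dir [0.77 0.2  0.46]
0.75 [0.68 0.08 0.29] [ 19.  24.  66. -42. 118.  24.] 0.0 hand dir [0.73 0.22 0.42]
0.875 [0.68 0.08 0.22] [ 20.  20.  76. -42. 106.  23.] 0.0 hand dir [0.7  0.23 0.36]
1.0 [0.68 0.08 0.14] [ 21.  17.  87. -43.  91.  22.] 0.0 hand dir [0.66 0.22 0.28]
lin [-0.109, -0.057, -0.016] rot [-0.312, 0.053, -0.237]
lin [-0.019, -0.047, 0.002] rot [-0.312, 0.053, -0.237]
lin [0.057, -0.023, 0.041] rot [-0.312, 0.053, -0.237]
lin [0.116, 0.0, 0.103] rot [-0.312, 0.053, -0.237]
[-0.08703611 -0.00028144 -0.04924059]
```

Call:
move_arm(
  rot=[
    [0,0,0],
    [0,0,0],
    [0,0,0],
    [0,0,0],
    [0,0,0],
  ],
  linear=[
    [0,0,-0.01],
    [0,0,-0.03],
    [0,0,-0.055],
    [0,0,-0.08],
    [0,0,-0.095],
  ],
  claw=[0.45,0.45,0.45,0.45,0.45],
)

```text
t: 13.5
eef_pos: [0.7775, -0.0294, 0.1408]
orientation: [-179.7, 60.4, 5.3]
contact_force: [-0.5, -0.0, -0.3]
grip_width: 0.0386
gripper_force: 0.0
```

Call:
move_arm(
  rot=[
    [0,0,0],
    [0,0,0],
    [0,0,0],
    [0,0,0],
  ],
  linear=[
    [-0.02,0,-0.011],
    [-0.045,0,-0.025],
    [-0.07,0,-0.039],
    [-0.087,0,-0.049],
  ],
  claw=[0.45,0.45,0.45,0.45],
)

```text
t: 13.9
eef_pos: [0.7759, -0.0298, 0.2437]
orientation: [-179.7, 60.3, 5.2]
contact_force: [0.6, -0.6, 0.2]
grip_width: 0.0378
gripper_force: 0.0
```

Call:
move_arm(
  rot=[
    [-0.062,0.01,-0.047],
    [-0.125,0.021,-0.095],
    [-0.187,0.032,-0.142],
    [-0.25,0.042,-0.19],
    [-0.312,0.053,-0.237],
  ],
  linear=[
    [-0.024,-0.011,-0.005],
    [-0.048,-0.023,-0.009],
    [-0.07,-0.034,-0.012],
    [-0.09,-0.046,-0.014],
    [-0.109,-0.057,-0.016],
  ],
  claw=[0.5,0.55,0.6,0.65,0.65],
)

```text
t: 14.4
eef_pos: [0.7307, 0.0236, 0.3451]
orientation: [-175.4, 56.7, 31.3]
contact_force: [-0.6, -0.1, 0.2]
grip_width: 0.0554
gripper_force: 0.0
```

Call:
move_arm(
  rot=[
    [-0.062,0.01,-0.047],
    [-0.125,0.021,-0.095],
    [-0.187,0.032,-0.142],
    [-0.25,0.042,-0.19],
    [-0.312,0.053,-0.237],
  ],
  linear=[
    [-0.004,-0.009,0],
    [-0.008,-0.019,0],
    [-0.012,-0.028,0.001],
    [-0.015,-0.038,0.001],
    [-0.019,-0.047,0.002],
  ],
  claw=[0.65,0.65,0.65,0.65,0.65],
)

```text
t: 14.9
eef_pos: [0.6988, 0.059, 0.3608]
orientation: [-174.6, 52.5, 54.2]
contact_force: [0.0, 0.0, 0.4]
grip_width: 0.0556
gripper_force: 0.0
```

```bash
python3 - <<'E'
from push import *
p,R,o=pose();print(o["t"],p,np.round(o["q"]),o["grip_width"])
rel(pt(.16,.032,back=.13),RP)
for c in("side","top","wrist"):
  robot.camera(c)
  for n in("bookend","bookend_face","bookend_ball","row"):
    for d in robot.pinpoint(c,n)[:2]:
      v=np.array(d["position"])
      if v[0]>.5:print(c,n,np.round(v,4),"row frame",np.round([(v-row)@X,(v-row)@Y,v[2]-.012],4),round(d["confidence"],2))
cv2.imwrite("pics/w4.png",robot.camera("wrist")[:,:,::-1])
E
```

```text
14.9 [0.69882282 0.05903592 0.36080022] [ 13.  34.  46. -42. 138.  29.] 0.05555674836668733
lin [0.1808, -0.0192, 0.1362] rot [-0.621, 0.104, -0.471] deg 45.0
side bookend_face [ 0.6865 -0.047   0.073 ] row frame [-0.0028  0.1236  0.061 ] 0.87
side bookend_ball [ 0.6806 -0.0055  0.0462] row frame [-0.0054  0.1654  0.0342] 0.67
side row [ 0.6947 -0.1693  0.0102] row frame [-0.0042  0.001  -0.0018] 0.74
top bookend [ 0.6801 -0.0464  0.0124] row frame [-0.0091  0.1247  0.0004] 0.85
top bookend [ 0.7048 -0.1723  0.0156] row frame [ 0.0056 -0.0027  0.0036] 0.26
top bookend_face [ 0.6833 -0.0467  0.0708] row frame [-0.006   0.1242  0.0588] 0.61
top bookend_ball [ 0.6808 -0.0043  0.0471] row frame [-0.0051  0.1666  0.0351] 0.85
top row [ 0.7025 -0.1705  0.0118] row frame [ 0.0034 -0.0008 -0.0002] 0.56
wrist bookend_face [ 0.6844 -0.0493  0.0761] row frame [-0.0051  0.1215  0.0641] 0.64
wrist row [ 0.6995 -0.1697  0.0112] row frame [ 0.0005  0.0003 -0.0008] 0.88
```

View pics/w4.png

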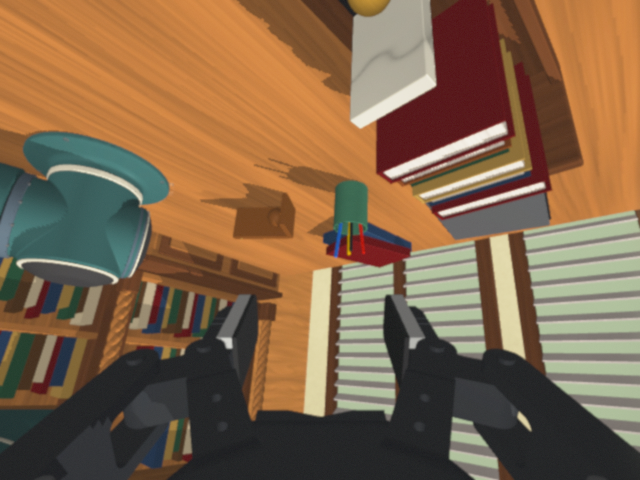

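The wrist view shows the bookend standing upright beside the end book (slab top at about (395,90), ball at (368,5)), gap about 49 mm and x about -5 mm. I'll go to the push pre-pose.

Call:
move_arm(
  rot=[
    [-0.062,0.01,-0.047],
    [-0.125,0.021,-0.095],
    [-0.187,0.032,-0.142],
    [-0.25,0.042,-0.19],
    [-0.312,0.053,-0.237],
  ],
  linear=[
    [0.005,-0.006,0.004],
    [0.015,-0.011,0.011],
    [0.027,-0.016,0.02],
    [0.041,-0.02,0.03],
    [0.057,-0.023,0.041],
  ],
  claw=[0.65,0.65,0.65,0.65,0.65],
)

```text
t: 16.2
eef_pos: [0.6805, 0.0782, 0.2905]
orientation: [-176.4, 48.3, 75.1]
contact_force: [1.1, -0.3, 0.9]
grip_width: 0.0553
gripper_force: 0.0
```

Call:
move_arm(
  rot=[
    [-0.062,0.01,-0.047],
    [-0.125,0.021,-0.095],
    [-0.187,0.032,-0.142],
    [-0.25,0.042,-0.19],
    [-0.312,0.053,-0.237],
  ],
  linear=[
    [0.023,0,0.02],
    [0.046,0,0.041],
    [0.07,0,0.062],
    [0.093,0,0.083],
    [0.116,0,0.103],
  ],
  claw=[0.65,0.65,0.65,0.65,0.65],
)

```text
t: 16.7
eef_pos: [0.6741, 0.0798, 0.1346]
orientation: [180.0, 44.9, 94.7]
contact_force: [-0.3, 0.4, -0.1]
grip_width: 0.0556
gripper_force: 0.0
```

```bash
python3 - <<'E'
from push import *
p,R,o=pose();print(o["t"],p,np.round(o["q"]),o["grip_width"])
rel(pt(.16,.033,x=-.005),RP)
robot.camera("wrist")
for n in("bookend","bookend_face","bookend_ball","row"):
    for d in robot.pinpoint("wrist",n)[:2]:
      v=np.array(d["position"])
      if v[0]>.5:print(n,"row frame",np.round([(v-row)@X,(v-row)@Y,v[2]-.012],4),round(d["confidence"],2))
E
```

```text
16.7 [0.67410959 0.07984674 0.13460047] [ 21.  17.  88. -43.  91.  22.] 0.05558846553797363
lin [-0.0013, -0.0002, 0.1277] rot [0.003, -0.002, 0.003] deg 0.3
bookend row frame [-0.0047  0.1263 -0.0057] 0.72
bookend_face row frame [-0.0062  0.1207  0.0592] 0.86
bookend_ball row frame [-0.0075  0.1648  0.0302] 0.77
row row frame [-0.0039  0.1202  0.0614] 0.31
```

Call:
move_arm(
  rot=[
    [0,0,0],
    [0,0,0],
    [0,0,0],
    [0,0,0],
    [0,0,0],
  ],
  linear=[
    [-0.001,-0.001,0.03],
    [-0.001,-0.001,0.06],
    [-0.001,-0.001,0.09],
    [-0.001,-0.001,0.115],
    [-0.001,-0.001,0.127],
  ],
  claw=[0.65,0.65,0.65,0.65,0.65],
)

```text
t: 17.45
eef_pos: [0.6812, -0.0119, 0.0467]
orientation: [180.0, 44.9, 94.4]
contact_force: [-0.4, 0.4, 0.1]
grip_width: 0.0555
gripper_force: 0.0
```

```bash
python3 - <<'E'
from push import *
p,R,o=pose();v=p-row;print(o["t"],np.round([v@X,v@Y,v[2]],4),o["contact_force"],o["grip_width"])
print("-Y 10mm:",R.inv().apply(-Y*.01))
robot.camera("wrist")
for n in("bookend","bookend_face","bookend_ball"):
    for d in robot.pinpoint("wrist",n)[:1]:
      v=np.array(d["position"]);print(n,np.round([(v-row)@X,(v-row)@Y,v[2]-.012],4),round(d["confidence"],2))
E
```

```text
17.45 [-0.0054  0.159   0.0347] [-0.43453905  0.4485065   0.06167984] 0.05546717641956532
-Y 10mm: [-7.08020431e-03  1.74292566e-05  7.06189798e-03]
bookend [-0.0056  0.1233 -0.0038] 0.7
bookend_face [-0.0014  0.1203  0.062 ] 0.65
bookend_ball [-0.0053  0.1659  0.0343] 0.63
```

Call:
move_arm(
  rot=[
    [0,0,0],
    [0,0,0],
    [0,0,0],
    [0,0,0],
    [0,0,0],
  ],
  linear=[
    [-0.004,0,0.004],
    [-0.0075,0,0.0075],
    [-0.011,0,0.011],
    [-0.0145,0,0.0145],
    [-0.018,0,0.018],
  ],
  claw=[0.65,0.65,0.65,0.65,0.65],
)

```text
t: 18.15
eef_pos: [0.6828, -0.0362, 0.0469]
orientation: [180.0, 44.9, 94.5]
contact_force: [0.4, 2.1, 2.0]
grip_width: 0.0554
gripper_force: 0.9
```

Call:
move_arm(
  rot=[
    [0,0,0],
    [0,0,0],
    [0,0,0],
    [0,0,0],
    [0,0,0],
  ],
  linear=[
    [-0.002,0,0.002],
    [-0.004,0,0.004],
    [-0.006,0,0.006],
    [-0.008,0,0.008],
    [-0.01,0,0.01],
  ],
  claw=[0.65,0.65,0.65,0.65,0.65],
)

```text
t: 18.65
eef_pos: [0.6837, -0.0493, 0.046]
orientation: [-180.0, 44.8, 94.6]
contact_force: [-0.6, 8.3, -0.4]
grip_width: 0.0553
gripper_force: 4.0
```

```bash
cat > st.py <<'E'
from push import *
p,R,o=pose();v=p-row;print(o["t"],np.round([v@X,v@Y,v[2]],4),np.round(o["contact_force"],1))
for c in("wrist","side","top"):
  for k in range(2):
   robot.camera(c)
   for n in("bookend","bookend_face","bookend_ball","row"):
    for d in robot.pinpoint(c,n)[:2]:
      v=np.array(d["position"])
      if v[0]>.5:print(c,n,np.round([(v-row)@X,(v-row)@Y,v[2]-.012],4),round(d["confidence"],2))
E
python3 st.py
```

```text
18.65 [-0.0058  0.1216  0.034 ] [-0.6  8.3 -0.4]
wrist bookend [-0.0039  0.1136 -0.0004] 0.75
wrist bookend_face [-0.0062  0.094   0.0595] 0.57
wrist bookend_ball [-0.0062  0.1394  0.0446] 0.72
wrist bookend [-0.0064  0.1115 -0.0034] 0.98
wrist bookend [-0.0051  0.1437  0.0395] 0.65
wrist bookend_face [-0.      0.0943  0.0609] 0.66
wrist bookend_ball [-0.0068  0.1429  0.04  ] 0.86
wrist row [ 0.0037  0.1787 -0.012 ] 0.27
side bookend [-0.0027  0.1156 -0.0009] 0.57
side bookend_face [-0.0006  0.0948  0.0589] 0.91
side bookend_face [-0.0064  0.1156 -0.0011] 0.42
side bookend_ball [-0.0047  0.1415  0.0429] 0.62
side row [-0.0016  0.002   0.0017] 0.64
side row [-0.0038  0.1159  0.0012] 0.45
side bookend [-0.0064  0.1172  0.0008] 0.97
side bookend_face [-0.0041  0.0929  0.0573] 0.6
side bookend_ball [-0.0034  0.1456  0.0435] 0.84
side row [-0.0019  0.0015  0.0011] 0.64
top bookend [-0.0047  0.1405  0.0427] 0.74
top bookend_face [-0.0014  0.1389  0.0411] 0.75
top bookend_ball [-0.0013  0.1411  0.0426] 0.95
top row [ 0.0055 -0.0002 -0.0013] 0.77
top bookend [-0.0043  0.1107 -0.0005] 0.81
top bookend_face [-0.007   0.0954  0.0596] 0.69
top bookend_ball [-0.0076  0.144   0.044 ] 0.67
top row [0.0049 0.0009 0.0014] 0.85
```

The bookend is tipping (face 20 mm ahead of the foot edge), because I'm pushing too high for this friction. I'll back off slowly so the fingers let it settle back on its foot, then push low on the foot's edge with a vertical tool.

Call:
move_arm(
  rot=[
    [0,0,0],
    [0,0,0],
    [0,0,0],
    [0,0,0],
    [0,0,0],
  ],
  linear=[
    [0.001,0,-0.001],
    [0.002,0,-0.002],
    [0.003,0,-0.003],
    [0.004,0,-0.004],
    [0.005,0,-0.005],
  ],
  claw=[0.65,0.65,0.65,0.65,0.65],
)

```text
t: 20.65
eef_pos: [0.6831, -0.0428, 0.0463]
orientation: [-180.0, 44.9, 94.6]
contact_force: [-0.2, 2.1, -1.8]
grip_width: 0.0555
gripper_force: 0.9
```

Call:
move_arm(
  rot=[
    [0,0,0],
    [0,0,0],
    [0,0,0],
    [0,0,0],
    [0,0,0],
  ],
  linear=[
    [0.001,0,-0.001],
    [0.002,0,-0.002],
    [0.003,0,-0.003],
    [0.004,0,-0.004],
    [0.005,0,-0.005],
  ],
  claw=[0.65,0.65,0.65,0.65,0.65],
)

```text
t: 21.15
eef_pos: [0.6826, -0.0359, 0.0466]
orientation: [180.0, 44.9, 94.6]
contact_force: [0.7, 0.1, -0.4]
grip_width: 0.0555
gripper_force: 0.0
```

Call:
move_arm(
  rot=[
    [0,0,0],
    [0,0,0],
    [0,0,0],
    [0,0,0],
    [0,0,0],
  ],
  linear=[
    [0.001,0,-0.001],
    [0.002,0,-0.002],
    [0.003,0,-0.003],
    [0.004,0,-0.004],
    [0.005,0,-0.005],
  ],
  claw=[0.65,0.65,0.65,0.65,0.65],
)

```text
t: 21.65
eef_pos: [0.682, -0.0287, 0.0465]
orientation: [180.0, 44.9, 94.6]
contact_force: [0.6, 1.0, -0.0]
grip_width: 0.0556
gripper_force: 0.0
```

```bash
python3 st.py
```

```text
21.65 [-0.0058  0.1422  0.0345] [ 0.6  1.  -0. ]
wrist bookend [-0.0062  0.1118 -0.0009] 0.66
wrist bookend_face [-0.0037  0.1097  0.0652] 0.73
wrist bookend_ball [-0.0055  0.1546  0.0347] 0.95
wrist bookend [-0.0062  0.1143 -0.0033] 0.72
wrist bookend_face [-0.0058  0.1118  0.0613] 0.61
wrist bookend_ball [-0.0055  0.1537  0.0323] 0.83
side bookend [-0.0048  0.1195 -0.0017] 0.78
side bookend_face [-0.0047  0.1091  0.0597] 0.96
side bookend_ball [-0.0034  0.1525  0.0394] 0.91
side row [-0.0013  0.0025 -0.0001] 0.82
side bookend [-0.0051  0.1147  0.002 ] 0.61
side bookend_face [-0.003   0.11    0.0604] 0.87
side bookend_face [-0.0032  0.155   0.0362] 0.56
side bookend_ball [-0.0059  0.1528  0.0359] 0.82
side row [-0.0001  0.001  -0.0016] 0.91
top bookend_face [-0.0063  0.1095  0.0617] 0.71
top bookend_ball [-0.0022  0.1513  0.0348] 0.61
top row [ 0.0042 -0.0025 -0.0002] 0.74
top bookend [-0.0071  0.1143  0.    ] 0.57
top bookend_face [-0.0035  0.1115  0.0601] 0.88
top bookend_ball [-0.001   0.1539  0.034 ] 0.92
top row [ 0.0038 -0.0012 -0.0007] 0.91
```

Upright again with gap about 38 mm, and the row hasn't moved. I'll retract and go to a vertical tool behind the foot.

```bash
python3 - <<'E'
from push import *
RV=cols(Y,X,-Z);p,R,o=pose()
pa=p-R.apply([0,0,.12]);pe=row+X*-.005+Y*.235+Z*.10;d=R.inv()
q,c=ik(pa,R,L,o["q"]);print(np.round(q),c);q,c=ik(pe,RV,L,q);print(np.round(q),c,pe)
print("then lin",np.round(d.apply(pe-pa),3),"rot",np.round((d*RV).as_rotvec(),3))
E
```

```text
[ 19.  17.  89. -43.  89.  21.] 1.0069724714228663e-30
[ 3. 10. 90.  0. 80. -1.] 2.2221144975627955e-29 [0.67557753 0.06388328 0.112     ]
then lin [0.02  0.001 0.008] rot [0.    0.784 0.001]
```

Call:
move_arm(
  rot=[
    [0,0,0],
    [0,0,0],
    [0,0,0],
    [0,0,0],
    [0,0,0],
  ],
  linear=[
    [0,0,-0.01],
    [0,0,-0.035],
    [0,0,-0.065],
    [0,0,-0.1],
    [0,0,-0.12],
  ],
  claw=[0.65,0.65,0.65,0.6,0.5],
)

```text
t: 23.65
eef_pos: [0.6756, 0.0577, 0.1342]
orientation: [179.8, 44.9, 94.5]
contact_force: [0.2, -1.0, 0.6]
grip_width: 0.0427
gripper_force: 0.0
```

Call:
move_arm(
  rot=[
    [0,0.1,0],
    [0,0.2,0],
    [0,0.3,0],
    [0,0.4,0],
    [0,0.5,0],
  ],
  linear=[
    [0.003,0,0.001],
    [0.006,0,0.002],
    [0.009,0,0.004],
    [0.012,0.001,0.005],
    [0.015,0.001,0.006],
  ],
  claw=[0.5,0.5,0.5,0.5,0.5],
)

```text
t: 24.15
eef_pos: [0.676, 0.0629, 0.1177]
orientation: [179.9, 16.0, 94.6]
contact_force: [-0.0, 1.0, -1.2]
grip_width: 0.0429
gripper_force: 0.0
```

```bash
python3 - <<'E'
from push import *
RV=cols(Y,X,-Z)
print(pose()[0]);rel(row+X*-.005+Y*.235+Z*.09,RV)
E
```

```text
[0.6760383  0.06287598 0.11774903]
lin [0.0053, -0.0004, 0.0149] rot [0.002, 0.279, 0.002] deg 16.0
```

Call:
move_arm(
  rot=[
    [0,0.1,0],
    [0,0.2,0],
    [0.002,0.279,0.002],
    [0.002,0.279,0.002],
    [0.002,0.279,0.002],
  ],
  linear=[
    [0.002,0,0.005],
    [0.004,0,0.01],
    [0.005,0,0.015],
    [0.005,0,0.015],
    [0.005,0,0.015],
  ],
  claw=[0.5,0.5,0.5,0.5,0.5],
)

```text
t: 24.65
eef_pos: [0.6757, 0.0625, 0.1013]
orientation: [-179.9, 0.4, 94.4]
contact_force: [0.4, 0.7, 0.7]
grip_width: 0.0426
gripper_force: 0.0
```

Call:
move_arm(
  rot=[
    [0,0,0],
    [0,0,0],
    [0,0,0],
    [0,0,0],
    [0,0,0],
  ],
  linear=[
    [0,0,0.02],
    [0,0,0.04],
    [0,0,0.06],
    [0,0,0.075],
    [0,0,0.08],
  ],
  claw=[0.5,0.5,0.5,0.5,0.5],
)

```text
t: 25.15
eef_pos: [0.6749, 0.0629, 0.0193]
orientation: [-179.8, 0.3, 94.5]
contact_force: [1.0, -0.2, 0.1]
grip_width: 0.0428
gripper_force: 0.0
```

```bash
python3 - <<'E'
from push import *
RV=cols(Y,X,-Z);p,R,o=pose();v=p-row;print(o["t"],np.round([v@X,v@Y,v[2]],4),np.round(o["contact_force"],1))
rel(row+X*-.005+Y*.215+Z*.004,RV)
E
```

```text
25.15 [-0.0057  0.2341  0.0073] [ 1.  -0.2  0.1]
lin [-0.0191, 0.0007, 0.0034] rot [-0.004, 0.006, -0.0] deg 0.4
```

Call:
move_arm(
  rot=[
    [-0.004,0.006,0],
    [-0.004,0.006,0],
    [-0.004,0.006,0],
    [-0.004,0.006,0],
    [-0.004,0.006,0],
  ],
  linear=[
    [0,0,0.003],
    [-0.005,0,0.003],
    [-0.01,0,0.003],
    [-0.016,0,0.003],
    [-0.02,0,0.003],
  ],
  claw=[0.5,0.5,0.5,0.5,0.5],
)

```text
t: 25.65
eef_pos: [0.6775, 0.0415, 0.0185]
orientation: [179.8, -0.1, 94.4]
contact_force: [-0.2, -0.6, 0.6]
grip_width: 0.0427
gripper_force: 0.0
```

Call:
move_arm(
  rot=[
    [0,0,0],
    [0,0,0],
    [0,0,0],
    [0,0,0],
    [0,0,0],
  ],
  linear=[
    [-0.003,0,0],
    [-0.006,0,0],
    [-0.009,0,0],
    [-0.012,0,0],
    [-0.015,0,0],
  ],
  claw=[0.5,0.5,0.5,0.5,0.5],
)

```text
t: 26.15
eef_pos: [0.6784, 0.0278, 0.018]
orientation: [179.9, -0.1, 94.4]
contact_force: [-0.8, 5.7, 1.3]
grip_width: 0.0429
gripper_force: 2.8
```

```bash
python3 st.py
```

```text
26.15 [-0.005   0.1988  0.006 ] [-0.8  5.7  1.3]
side bookend_face [-0.0045  0.1002  0.06  ] 0.84
side bookend_ball [-0.0052  0.1442  0.0345] 0.69
side row [-0.0035 -0.0017  0.    ] 0.8
side bookend [-0.0045  0.1075 -0.0016] 0.72
side bookend_face [-0.0048  0.1015  0.0592] 0.89
side bookend_ball [-0.0049  0.1457  0.0369] 0.78
side row [-0.0025  0.001  -0.001 ] 0.96
top bookend [-0.0081  0.106  -0.0014] 0.84
top bookend_face [-0.0086  0.1013  0.06  ] 0.96
top bookend_ball [-0.0014  0.1442  0.0341] 0.76
top row [ 0.005   0.0002 -0.0001] 0.61
top bookend [-0.0095  0.1054  0.0005] 0.58
top bookend_face [-0.0051  0.0994  0.063 ] 0.96
top bookend_ball [-0.0026  0.1437  0.0332] 0.85
top row [0.0018 0.0004 0.0005] 0.68
```

It slides upright (6 N). The face is at about 105 mm and the geometry agrees, so about 30 mm remain.

Call:
move_arm(
  rot=[
    [0,0,0],
    [0,0,0],
    [0,0,0],
    [0,0,0],
    [0,0,0],
  ],
  linear=[
    [-0.003,0,0],
    [-0.006,0,0],
    [-0.009,0,0],
    [-0.012,0,0],
    [-0.015,0,0],
  ],
  claw=[0.5,0.5,0.5,0.5,0.5],
)

```text
t: 28.15
eef_pos: [0.6794, 0.0126, 0.0179]
orientation: [179.9, -0.1, 94.4]
contact_force: [-0.5, 7.6, 3.8]
grip_width: 0.0426
gripper_force: 3.6
```

Call:
move_arm(
  rot=[
    [0,0,0],
    [0,0,0],
    [0,0,0],
    [0,0,0],
    [0,0,0],
  ],
  linear=[
    [-0.002,0,0],
    [-0.004,0,0],
    [-0.006,0,0],
    [-0.008,0,0],
    [-0.009,0,0],
  ],
  claw=[0.5,0.5,0.5,0.5,0.5],
)

```text
t: 28.65
eef_pos: [0.6801, 0.0036, 0.0179]
orientation: [179.9, -0.1, 94.4]
contact_force: [-0.7, 7.3, 4.2]
grip_width: 0.0427
gripper_force: 3.7
```

Call:
move_arm(
  rot=[
    [0,0,0],
    [0,0,0],
  ],
  linear=[
    [-0.001,0,0],
    [-0.002,0,0],
  ],
  claw=[0.5,0.5],
)

```text
t: 28.85
eef_pos: [0.6803, 0.0017, 0.0179]
orientation: [179.9, -0.1, 94.4]
contact_force: [-1.1, 6.9, 3.3]
grip_width: 0.0426
gripper_force: 3.7
```

```bash
python3 st.py
```

```text
28.85 [-0.0052  0.1727  0.0059] [-1.1  6.9  3.3]
side bookend [-0.0049  0.0806 -0.002 ] 0.79
side bookend_face [-0.0031  0.0754  0.0597] 0.59
side bookend_face [0.0049 0.3566 0.    ] 0.16
side row [-0.0033  0.003  -0.0013] 0.62
side bookend [-0.007   0.0833 -0.0027] 0.73
side bookend_face [-0.0021  0.0731  0.063 ] 0.77
side bookend_ball [-0.0048  0.1166  0.0377] 0.72
side row [0.0009 0.     0.0031] 0.68
side row [-0.0037  0.1165  0.0347] 0.16
top bookend [-0.0061  0.079   0.0009] 0.6
top bookend_face [-0.006   0.0754  0.0622] 0.82
top bookend_ball [-0.0016  0.1167  0.0332] 0.87
top row [ 0.0052 -0.0005  0.0005] 0.95
top bookend [-0.0065  0.0785  0.0007] 0.56
top bookend_face [-0.0084  0.0776  0.0583] 0.7
top bookend_ball [-0.0027  0.1206  0.0361] 0.93
top row [ 0.005   0.001  -0.0009] 0.91
```

Call:
move_arm(
  rot=[
    [0,0,0],
    [0,0,0],
  ],
  linear=[
    [-0.0005,0,0],
    [-0.001,0,0],
  ],
  claw=[0.5,0.5],
)

```text
t: 30.55
eef_pos: [0.6804, 0.0007, 0.0179]
orientation: [179.9, -0.1, 94.4]
contact_force: [-0.3, 7.8, 4.4]
grip_width: 0.0424
gripper_force: 3.7
```

Call:
move_arm(
  rot=[
    [0,0,0],
    [0,0,0],
  ],
  linear=[
    [-0.0005,0,0],
    [-0.001,0,0],
  ],
  claw=[0.5,0.5],
)

```text
t: 30.75
eef_pos: [0.6804, -0.0002, 0.0179]
orientation: [179.9, -0.1, 94.4]
contact_force: [-1.4, 8.0, 2.1]
grip_width: 0.0425
gripper_force: 3.7
```

Call:
move_arm(
  rot=[
    [0,0,0],
    [0,0,0],
  ],
  linear=[
    [-0.0005,0,0],
    [-0.001,0,0],
  ],
  claw=[0.5,0.5],
)

```text
t: 30.95
eef_pos: [0.6805, -0.0012, 0.0179]
orientation: [179.9, -0.1, 94.4]
contact_force: [-0.2, 7.1, 3.4]
grip_width: 0.0429
gripper_force: 3.7
```

Call:
move_arm(
  rot=[
    [0,0,0],
    [0,0,0],
  ],
  linear=[
    [-0.0005,0,0],
    [-0.001,0,0],
  ],
  claw=[0.5,0.5],
)

```text
t: 31.15
eef_pos: [0.6806, -0.0022, 0.0179]
orientation: [179.9, -0.1, 94.4]
contact_force: [-0.4, 6.8, 4.1]
grip_width: 0.0428
gripper_force: 3.7
```

TCP is at y_row about 0.1687 with no contact on the books yet, so I'll keep creeping.

Call:
move_arm(
  rot=[
    [0,0,0],
    [0,0,0],
  ],
  linear=[
    [-0.0005,0,0],
    [-0.001,0,0],
  ],
  claw=[0.5,0.5],
)

```text
t: 31.35
eef_pos: [0.6806, -0.0026, 0.0179]
orientation: [179.9, -0.2, 94.4]
contact_force: [-1.2, 14.5, 4.7]
grip_width: 0.043
gripper_force: 7.2
```

Call:
move_arm(
  rot=[
    [0,0,0],
    [0,0,0],
  ],
  linear=[
    [-0.0005,0,0],
    [-0.001,0,0],
  ],
  claw=[0.5,0.5],
)

```text
t: 31.55
eef_pos: [0.6808, -0.003, 0.0179]
orientation: [179.9, -0.2, 94.4]
contact_force: [-0.3, 18.1, 4.1]
grip_width: 0.0425
gripper_force: 9.5
```

```bash
python3 st.py
```

```text
31.55 [-0.0051  0.1679  0.0059] [-0.3 18.1  4.1]
side bookend [-0.0042  0.0801  0.002 ] 0.61
side bookend_face [-0.004   0.0714  0.0616] 0.75
side bookend_ball [-0.0062  0.1157  0.0348] 0.7
side bookend_ball [ 0.0056  0.357  -0.0041] 0.35
side row [-0.0011  0.0003 -0.0031] 0.65
side row [-0.0044  0.071   0.0605] 0.61
side bookend [-0.0018  0.0765  0.0015] 0.89
side bookend_face [-0.0032  0.0744  0.0584] 0.76
side bookend_ball [-0.0051  0.1124  0.0369] 0.7
side row [-0.0019  0.0002  0.001 ] 0.79
top bookend [-0.0093  0.072  -0.0024] 0.78
top bookend_face [-0.0065  0.071   0.0609] 0.92
top bookend_ball [-0.0046  0.1129  0.0356] 0.8
top row [ 0.0031 -0.0016  0.0013] 0.69
top bookend [-0.0099  0.0759 -0.0019] 0.77
top bookend_face [-0.0073  0.0727  0.06  ] 0.72
top bookend_ball [0.0009 0.1139 0.0383] 0.58
top row [ 0.0025 -0.0012  0.0013] 0.92
```

Contact with the books (force up from 7 to 18 N). One more millimetre to seat it square, then I'll back off.

Call:
move_arm(
  rot=[
    [0,0,0],
    [0,0,0],
    [0,0,0],
  ],
  linear=[
    [-0.0005,0,0],
    [-0.001,0,0],
    [-0.001,0,0],
  ],
  claw=[0.5,0.5,0.5],
)

```text
t: 33.35
eef_pos: [0.6807, -0.0032, 0.0179]
orientation: [179.9, -0.3, 94.5]
contact_force: [-1.3, 21.8, 4.2]
grip_width: 0.0426
gripper_force: 11.1
```

Call:
move_arm(
  rot=[
    [0,0,0],
    [0,0,0],
    [0,0,0],
    [0,0,0],
    [0,0,0],
  ],
  linear=[
    [0.002,0,0],
    [0.006,0,0],
    [0.015,0,0],
    [0.03,0,0],
    [0.04,0,0],
  ],
  claw=[0.5,0.5,0.5,0.5,0.5],
)

```text
t: 33.85
eef_pos: [0.6775, 0.0356, 0.0177]
orientation: [179.9, -0.1, 94.4]
contact_force: [-0.2, -1.0, -1.0]
grip_width: 0.0429
gripper_force: 0.0
```

Call:
move_arm(
  rot=[
    [0,0,0],
    [0,0,0],
    [0,0,0],
    [0,0,0],
    [0,0,0],
  ],
  linear=[
    [0,0,-0.03],
    [0,0,-0.07],
    [0,0,-0.11],
    [0,0,-0.15],
    [0,0,-0.19],
  ],
  claw=[0.5,0.5,0.5,0.5,0.5],
)

```text
t: 34.35
eef_pos: [0.677, 0.0348, 0.2096]
orientation: [179.9, -0.1, 94.5]
contact_force: [1.5, 0.1, 1.2]
grip_width: 0.0425
gripper_force: 0.0
```

```bash
python3 st.py; python3 - <<'E'
from goal import *
# yaw of slab top vs book edge, from white slab in top picture
im=robot.camera("top");cv2.imwrite("pics/t9.png",im[:,:,::-1])
from push import pt
roi=np.zeros(im.shape[:2],bool)
hsv=cv2.cvtColor(im,cv2.COLOR_RGB2HSV)
f=pt(.083,.15,x=-.005);u=proj("top",f).astype(int);print("slab top expected px",u)
m=((hsv[...,1]<60)&(hsv[...,2]>150)).astype(np.uint8);r=np.zeros_like(m);r[u[1]-40:u[1]+40,u[0]-14:u[0]+14]=1
n,lab,st,ce=cv2.connectedComponentsWithStats(m&r)
for k in range(1,n):
  if st[k][4]>60:
    ys,xs=np.nonzero(lab==k);P=np.array([onplane("top",(x,y),.162) for x,y in zip(xs,ys)])-row
    P=np.c_[P@X,P@Y];w=cv2.minAreaRect((P*1e3).astype(np.float32));print(st[k],w)
for n in("mug","pencil_cup","clock"):
  print(n,[np.round(d["position"],3) for d in robot.pinpoint("top",n)[:1]])
E
```

```text
34.35 [-0.0058  0.2059  0.1976] [1.5 0.1 1.2]
wrist bookend [-0.0022  0.078  -0.0032] 0.6
wrist bookend_face [-0.0044  0.0705  0.0626] 0.66
wrist bookend_ball [-0.0056  0.1151  0.0317] 0.83
wrist bookend [-0.0054  0.0764 -0.002 ] 0.93
wrist bookend_face [-0.005   0.0723  0.0622] 0.68
wrist bookend_ball [-0.0047  0.1151  0.0324] 0.74
side bookend [-0.005   0.0772 -0.0009] 0.88
side bookend_face [-0.0053  0.0718  0.0577] 0.87
side bookend_ball [-0.0068  0.1149  0.0375] 0.79
side row [-0.0007 -0.     -0.0023] 0.67
side bookend [-0.0061  0.0781  0.0028] 0.68
side bookend_face [-0.005   0.072   0.0622] 0.59
side bookend_ball [-0.0054  0.116   0.0393] 0.71
side row [-0.0015  0.0004 -0.0012] 0.57
top bookend [-0.0068  0.0717 -0.0012] 0.96
top bookend_face [-0.0064  0.0712  0.0609] 0.96
top bookend_ball [-0.0014  0.1143  0.0308] 0.91
top row [0.0032 0.0014 0.0012] 0.92
top bookend [-0.0075  0.0711  0.0023] 0.79
top bookend_face [-0.0069  0.0726  0.0617] 0.61
top bookend_ball [-0.0019  0.1141  0.0315] 0.62
top row [ 0.0027 -0.0018 -0.0012] 0.57
slab top expected px [368 130]
[372  97  10  58 423] ((4.625129699707031, 65.9990234375), (19.199363708496094, 123.16088104248047), 85.57063293457031)
[364 113  10  38 276] ((-7.03515625, 84.36414337158203), (15.521349906921387, 80.50470733642578), 89.95547485351562)
mug [array([ 0.371,  0.304, -0.004])]
pencil_cup [array([ 0.402, -0.361,  0.005])]
clock [array([0.676, 0.185, 0.014])]
```

The slab sits at x about -7 mm, square to the books, touching (22 N seating force), and everything else is in place. Handing in.

```bash
python3 -c "
from cell import robot
print(robot.hand_in())"
```

```text
the job is handed in; nothing more can be done
None
```

I stood the bookend upright on the rack's board, pushed it snug and square against the last book, released it and handed the job in at about 35 s; the hand-in returned no verdict.

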